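Hook a press bar under a T-stud and lay it on fresh slides

TASK

Pick up the loose steel press bar by its upright black grip and lay it on the glass slides of the mounting press, anchored under the press's T-headed stud: hold the bar tilted with its grip end high, dip its nose past the end of the stud's head that is farther from the slides, draw it towards the slides until the eye bears lightly on the stud's neck, and then lower the grip end past the other end of the head until the bar lies level on the slides, pointing along the press, with the neck through its eye. The stud may be clamped anywhere in its slot, so find the neck by feel; be gentle, as a hard push or knock (20 N) cracks the mounts, and leave the seed jar, slide pack and vial where they are. Let go of the bar and leave it lying.

Things in the scene. Friction and masses are not known exactly. Their poses are not given: they have to be found in the camera images.
- press: Mounting press, fixed: aluminium base plate 170 x 76 mm (x -48 to +122 mm, top 12 mm above the table) with a T-headed stud near one end and a pad with slides behind it. Origin: on the table top under the middle of the stud's slot; x runs from stud to pad (to the left and away from the robot), z up.
- press_slot (a point): Middle of the slot, 38 mm above the table; press axes. Stud: round neck 10 mm across, firmly clamped anywhere from x = -8 to +8 mm of here (y = 0); its place is not reported: feel or see it. Rigid: force rises steeply. T-head centred on the neck, 38 mm long (x), 13 wide (y), 6 thick, underside at this height (top 44 mm over the table). Foot block 22 x 20 mm, to 17 mm over the table.
- press_pad (a point): Centre of the glass slides' top face, 28 mm above the table and 70 mm along x from the slot's middle; axes as the press's. The slides, side by side on cork and wood, cover 76 mm (x) by 54 mm (y). The cork gives about 1 mm per 4 N, 4 mm at most.
- bar: Press bar, loose, about 0.18 kg: flat steel plate 6 mm thick, 34 mm wide, flat on the table at first. Origin: on the underside below the eye's centre; x from nose to tail (to the left and away from the robot), z up. Plate from x = -27.5 (nose) to +115 mm (tail). Its eye is shorter than the stud's head, so it passes the head only tilted about 35 degrees, nose low.
- bar_grip (a point): Centre of the bar's upright black grip, a block 36 mm long (bar x), 12 mm thick (bar y, the direction to pinch), from the plate up to 37 mm above the bar's underside. This point lies at x = 75, y = 0, z = 22 mm in the bar's frame; axes as the bar's.
- bar_eye (a point): Centre of the bar's eye, half-way through the plate (x = 0, y = 0, z = 3 mm in the bar's frame; axes as the bar's): a rectangular through hole 31 mm long (bar x) and 20 mm wide. With its nose-side wall drawn against the neck, about 3 mm are to spare for the tail-side wall to come down past the head's other end.
- seed_jar: Bystander: seed jar with green lid, 54 mm across, 70 mm high, standing; origin at the centre of its underside.
- slide_pack: Bystander: small cardboard pack of slides, 30 x 78 x 28 mm, lying left of the press; origin at the centre of its underside.
- vial: Bystander: sample vial with screw cap, 24 mm across, 62 mm high, standing; origin at the centre of its underside.
Not all that is in view belongs to the job. What is shaped like the bar but red is not meant.

How it is judged:
By the outcome, as a careful person would: the job done as asked, in the order asked, and still so for the second after the job is handed in, with the robot touching nothing.
It also fails if it takes over 56 s, if anything falls off the work surface, if the arm or the gripper's body presses on something with over 40 N, if the wrist force passes 120 N, or if a joint passes its speed limit or range.

ROBOT

A 6-joint arm with a two-finger parallel gripper is mounted at the origin on a cart in front of the work surface, level with it; the furniture and walls round the work are solid. World frame = base frame: x ahead of the robot, y to its left, z up, the work surface at z = 0. Lengths are in m, angles in rad, forces in N, time in s.
With the tool pointing down it reaches from about 0.375 to 0.9 m from the base axis. Payload 3.1 kg.
Tool frame: the origin (TCP) lies at the very end of the fingers, on their centre line; the grasp point (between the pads) lies 19 mm behind it (manip.grasp_offset is the distance from the TCP to the grasp point, in m); y points along the fingers, z is the direction in which the jaws open and shut, and the axes are right-handed (so a half turn about y gives the same grasp; the last joint's range is limited). The gripper opens to 85 mm and grips with 20 to 120 N. Pads are 22 mm wide; open, the fingers measure 114 mm over their backs; the gripper's body (76 mm by 85 mm) begins 54 mm behind the grasp point. The pads swing forward as they close: fully open they stand 13 mm farther back than shut.
Start: joints at [1.135, 0.527, 1.433, -0, 1.181, -0.178], TCP at [0.159, 0.604, 0.231] pointing down, gripper open.
Joint ranges: [-3.08, 3.08], [-0.75, 2.2], [0.22, 2.44], [-1.43, 4.57], [0, 2.65], [-2.85, 2.85]. Speed limits (rad/s): [2.79, 2.79, 3.14, 3.14, 3.14, 3.14].

INTERFACE

Orientations are given as a unit quaternion [x, y, z, w].
In Python, from station import manip gives the robot as it stands.
- The arm moves only by the tool apply_moves, never from a script. Its argument "motion" is a list of rows, each a list of 5 numbers: the finger opening in mm, from 0 to 85.4, then the shift along the tool's x, y, z in units of 30 mm (1.0 is 30 mm), then the turn about the tool's y in units of 10 degrees (1.0 is 10 degrees). In form: [[fingers, x, y, z, twist], ...]. A call has 1 to 12 rows; each row is the pose to reach, as a shift and turn from the pose commanded when the call began, along the tool's axes at that moment; what a row does not reach only later rows make up. A row lasts 1/8 s, in which the tool goes at most 62.5 mm and 10.7 degrees, less where a joint would pass 70% of its speed; a pose out of reach is approached as far as the arm can. A call with a gripper value outside its range is refused whole. The fingers move at their own pace and stop on an object; "squeeze" is the grip in N (left out, the last holds). Time passes only in rows, so rows that repeat a pose let the fingers close. It gives the time, the measured TCP pose, the force and the opening at its end, in the units of the state.
- manip.sense(): the state, without advancing time (a new reading comes with each control period).
- manip.snapshot(name): name is "scene" or "top" or "wrist"; returns the picture (420x560x3 uint8, red, green, blue); there is no depth.
- manip.get_calibration(name): a dict with "intrinsics" (3x3 intrinsics, pixels), "extrinsics" (4x4, takes a point from camera to world coordinates). Camera axes: x right, y up, looking along -z (the intrinsics and any distortion apply to the point x, -y, -z); pixel columns grow to the right and rows downward; lengths in m; the calibration is good to about 2 mm. The wrist camera is an equidistant fisheye: a pixel r from the principal point sees the ray r / f radians off the axis. A picture is of the moment at which its call begins: read the wrist's pose just before it. get_calibration takes no time and is no camera call; for the wrist camera it gives the pose at the moment of the call.
- manip.sign_off(): hands the job in, once; it reports no verdict.
The state is a dict: "t": time; "q": joint angles; "qd": joint speeds; "tau": joint torques, N m; "tcp_pos": TCP position; "tool_rot": TCP orientation; "force": force on the tool from outside, world axes, zero at the start; "ft_torque": the same for the moment, N m; "finger_gap": opening from 0.0 (shut) to 1.0 (fully open).
Only numpy, scipy, OpenCV 4.12 (cv2) and the standard library are available. Lean on these libraries where they do the work, as an engineer would, in place of code of your own. Each camera call takes 0.05 s, during which the arm holds its last target.

## Working session

There is one attempt and no reset: what is moved stays moved. The work goes in short steps, Python scripts to look and compute and a tool call to move; the robot and the scene stay as the last step left them, time stands still between calls to the robot, and variables do not carry over. Pictures are saved under pics/ and viewed, and the job is handed in when it is done.

Besides the shell and the picture viewer there is one more tool, called after "Call:" in YAML: its name, and indented under it one key for each argument. apply_moves: Moves the arm, as the interface text tells. Its arguments: {"type":"object","properties":{"motion":{"type":"array"},"squeeze":{"type":"number"}},"required":["motion"]}

```bash
ls; mkdir -p pics; python3 - <<'E'
from station import manip
import cv2,json
s=manip.sense();print(s)
for n in ["scene","top","wrist"]:
    c=manip.get_calibration(n);print(n,c)
    im=manip.snapshot(n);cv2.imwrite(f"pics/{n}0.png",im[:,:,::-1])
E
```

```text
pics
{'t': 0.0, 'q': array([ 1.13549809e+00,  5.28461174e-01,  1.43390507e+00, -3.91143781e-05,
        1.18140524e+00, -1.78494245e-01]), 'qd': array([-0.00085562,  0.00127529, -0.00048562, -0.00102889, -0.00114435,
        0.00031877]), 'tau': array([ 1.45813206e-04, -4.42360246e+01, -1.78023112e+01, -2.54829692e-04,
        8.48631462e-03, -6.26502327e-06]), 'tcp_pos': array([0.15841383, 0.60384557, 0.23033581]), 'tool_rot': array([ 0.70202419, -0.09075989,  0.09031884, -0.70054778]), 'force': array([-0.11052061,  0.62543101,  1.33508397]), 'ft_torque': array([-0.04961834, -0.04814959, -0.01253317]), 'finger_gap': 0.9983795822612307}
scene {'intrinsics': array([[454.15543103,   0.        , 281.34102177],
       [  0.        , 454.15543103, 207.14029067],
       [  0.        ,   0.        ,   1.        ]]), 'extrinsics': array([[ 0.83320981,  0.32293671, -0.44885776, -0.05160864],
       [-0.55290961,  0.47594446, -0.68393555, -0.9866467 ],
       [-0.00723653,  0.81803958,  0.5751164 ,  0.78690482],
       [ 0.        ,  0.        ,  0.        ,  1.        ]])}
top {'intrinsics': array([[483.93329708,   0.        , 285.17377455],
       [  0.        , 483.93329708, 207.85836218],
       [  0.        ,   0.        ,   1.        ]]), 'extrinsics': array([[-0.02420136,  0.99390507, -0.10755001,  0.40885314],
       [-0.9995916 , -0.02242279,  0.01771599, -0.08096583],
       [ 0.01519644,  0.10793483,  0.99404182,  1.17537871],
       [ 0.        ,  0.        ,  0.        ,  1.        ]])}
wrist {'intrinsics': array([[325.1922621 ,   0.        , 277.00356142],
       [  0.        , 325.1922621 , 207.51578113],
       [  0.        ,   0.        ,   1.        ]]), 'extrinsics': array([[ 0.25403864, -0.93010499, -0.26527172,  0.09179187],
       [ 0.96719189,  0.24371466,  0.07171474,  0.62127337],
       [-0.00205163, -0.27478697,  0.96150294,  0.37264366],
       [ 0.        ,  0.        ,  0.        ,  1.        ]])}
```

View pics/scene0.png

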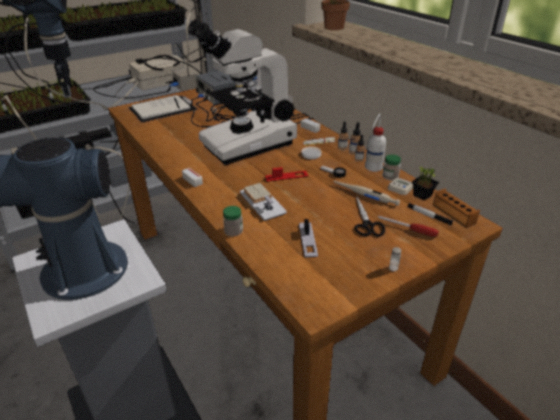

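View pics/top0.png

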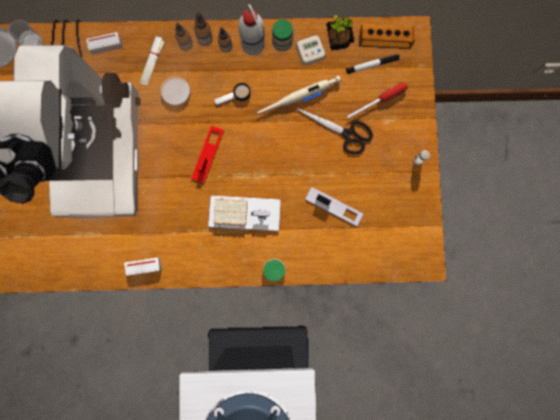

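View pics/wrist0.png

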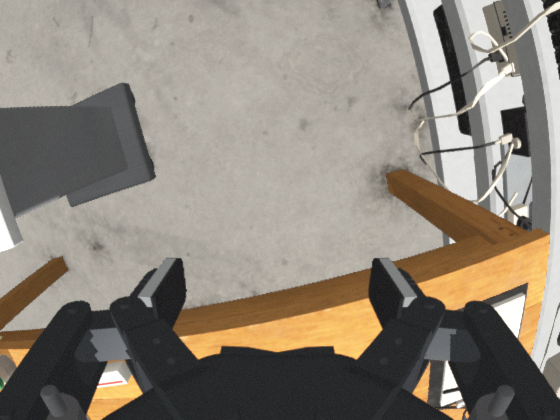

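The top view shows the press plate around cols 209-280, rows 197-231, with the stud near (261,214). The bar runs from (308,193) to (362,220), grip at about (323,200), eye at about (350,212). The red decoy is at (208,155). I'll zoom in next.

```bash
cat > h.py <<'E'
import numpy as np, cv2
from scipy.spatial.transform import Rotation as R
def ray(c,px,fish=False):
    K=c["intrinsics"];E=c["extrinsics"]
    u=np.array(px,float)
    x=(u[0]-K[0,2])/K[0,0];y=(u[1]-K[1,2])/K[1,1]
    if fish:
        th=np.hypot(x,y); s=np.sin(th)/th if th>0 else 1
        d=np.array([x*s,-y*s,-np.cos(th)])
    else: d=np.array([x,-y,-1.])
    d=E[:3,:3]@d
    return E[:3,3],d/np.linalg.norm(d)
def onz(c,px,z,fish=False):
    o,d=ray(c,px,fish); return o+d*(z-o[2])/d[2]
def proj(c,P,fish=False):
    K=c["intrinsics"];E=c["extrinsics"]
    p=E[:3,:3].T@(np.array(P)-E[:3,3]); x,y,z=p[0],-p[1],-p[2]
    if fish:
        r=np.hypot(x,y);th=np.arctan2(r,z);k=th/r if r>0 else 1/z
        return np.array([K[0,2]+K[0,0]*x*k,K[1,2]+K[1,1]*y*k])
    return np.array([K[0,2]+K[0,0]*x/z,K[1,2]+K[1,1]*y/z])
def tri(o1,d1,o2,d2):
    A=np.stack([d1,-d2],1);t=np.linalg.lstsq(A,o2-o1,rcond=None)[0]
    a=o1+t[0]*d1;b=o2+t[1]*d2
    return (a+b)/2,np.linalg.norm(a-b)
E
python3 - <<'E'
import cv2
im=cv2.imread("pics/top0.png")
c=im[180:240,200:370];cv2.imwrite("pics/topz.png",cv2.resize(c,None,fx=4.6,fy=4.6,interpolation=cv2.INTER_CUBIC))
im=cv2.imread("pics/scene0.png")
c=im[170:270,220:340];cv2.imwrite("pics/scz.png",cv2.resize(c,None,fx=6,fy=6,interpolation=cv2.INTER_CUBIC))
E
```

```text
(no output)
```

View pics/topz.png

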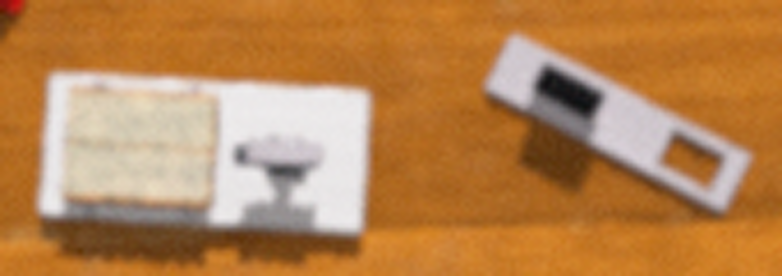

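View pics/scz.png

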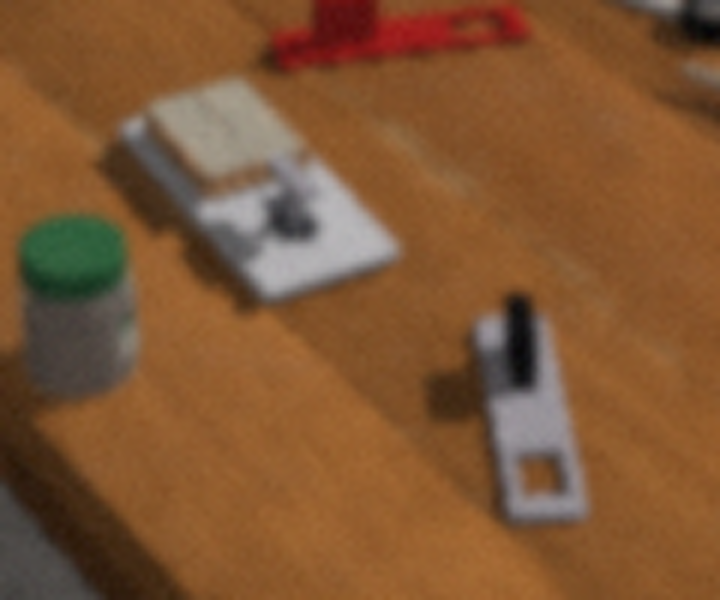

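The top zoom shows the press plate, the T-head at about zoom (285,152), and the bar with its grip at (568,90) and eye at (692,162). I'll measure poses with masks.

```bash
python3 - <<'E'
from station import manip
from h import *
c=manip.get_calibration("top")
im=cv2.imread("pics/top0.png")
hsv=cv2.cvtColor(im,cv2.COLOR_BGR2HSV)
x0,y0,x1,y1=200,180,375,240
for nm,(a,b) in {"press":(200,295),"bar":(298,372)}.items():
    h=hsv[y0:y1,a:b]
    up=cv2.resize(im[y0:y1,a:b],None,fx=8,fy=8,interpolation=cv2.INTER_CUBIC)
    h=cv2.cvtColor(up,cv2.COLOR_BGR2HSV)
    m=((h[...,1]<85)&(h[...,2]>110)).astype(np.uint8)
    m=cv2.morphologyEx(m,cv2.MORPH_OPEN,np.ones((5,5)))
    cs,hi=cv2.findContours(m,cv2.RETR_CCOMP,cv2.CHAIN_APPROX_NONE)
    z={"press":.012,"bar":.006}[nm]
    for i,k in enumerate(cs):
        if cv2.contourArea(k)<800: continue
        r=cv2.minAreaRect(k)
        B=(cv2.boxPoints(r)+.5)/8-.5+[a,y0]
        P=np.array([onz(c,p,z)[:2] for p in B])
        e=[np.linalg.norm(P[j]-P[j-1]) for j in range(4)]
        print(nm,hi[0][i][3],"px",B.round(1).tolist(),"\n ctr",P.mean(0).round(4),"sides",np.round(e,4),"ang",[round(float(np.degrees(np.arctan2(*(P[j]-P[j-1])[::-1]))),1) for j in range(4)])
    cv2.imwrite(f"pics/m_{nm}.png",m*255)
# grip top dark, in bar
    if nm=="bar":
        d=(h[...,2]<60).astype(np.uint8)
        cs,_=cv2.findContours(d,cv2.RETR_EXTERNAL,cv2.CHAIN_APPROX_NONE)
        k=max(cs,key=cv2.contourArea);r=cv2.minAreaRect(k)
        B=(cv2.boxPoints(r)+.5)/8-.5+[a,y0];P=np.array([onz(c,p,.037)[:2] for p in B])
        print("griptop",B.round(1).tolist(),P.mean(0).round(4),[np.linalg.norm(P[j]-P[j-1]).round(4) for j in range(4)])
# jar etc. 
g=((hsv[...,0]>45)&(hsv[...,0]<85)&(hsv[...,1]>100)).astype(np.uint8)[250:290]
M=cv2.moments(g,True);print("jar",onz(c,(M['m10']/M['m00'],M['m01']/M['m00']+250),.07))
E
```

```text
press -1 px [[207.4, 227.4], [209.2, 194.7], [280.6, 198.6], [278.8, 231.3]] 
 ctr [ 0.5246 -0.0022] sides [0.1717 0.0793 0.173  0.0794] ang [85.5, -3.5, -94.5, 175.5]
press 0 px [[228.4, 224.3], [228.5, 222.6], [244.3, 223.3], [244.3, 225.0]] 
 ctr [0.4988 0.0167] sides [0.0382 0.0039 0.0382 0.0039] ang [86.2, -3.2, -93.8, 176.6]
press 0 px [[214.8, 223.5], [214.8, 221.7], [228.0, 222.2], [227.9, 224.1]] 
 ctr [0.5019 0.0526] sides [0.0316 0.0045 0.0316 0.0045] ang [86.3, -2.9, -93.7, 177.0]
press 0 px [[258.1, 218.1], [258.1, 215.6], [265.1, 215.6], [265.1, 218.1]] 
 ctr [ 0.5143 -0.0442] sides [0.0169 0.0061 0.0169 0.0061] ang [88.7, -1.0, -91.3, 178.9]
bar -1 px [[304.0, 199.4], [310.9, 186.0], [363.7, 213.3], [356.7, 226.8]] 
 ctr [ 0.5364 -0.2202] sides [0.144  0.0373 0.1445 0.0371] ang [61.1, -28.8, -119.0, 150.5]
bar 0 px [[342.7, 214.9], [346.3, 208.4], [357.0, 214.3], [353.4, 220.8]] 
 ctr [ 0.5154 -0.2587] sides [0.0296 0.0181 0.0297 0.0181] ang [59.6, -30.7, -120.4, 149.2]
bar 0 px [[314.7, 199.9], [318.3, 193.3], [331.0, 200.3], [327.4, 206.8]] 
 ctr [ 0.5524 -0.1941] sides [0.0353 0.0185 0.0353 0.0185] ang [59.8, -30.1, -120.2, 149.7]
griptop [[316.2, 198.9], [318.7, 194.4], [329.9, 200.6], [327.4, 205.1]] [ 0.5494 -0.1916] [np.float64(0.0303), np.float64(0.0124), np.float64(0.0303), np.float64(0.0123)]
jar [ 0.38690636 -0.07104466  0.07      ]
```

View pics/m_bar.png

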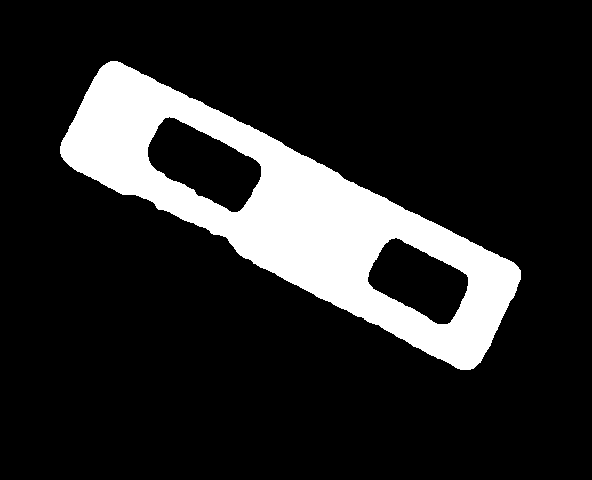

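View pics/m_press.png

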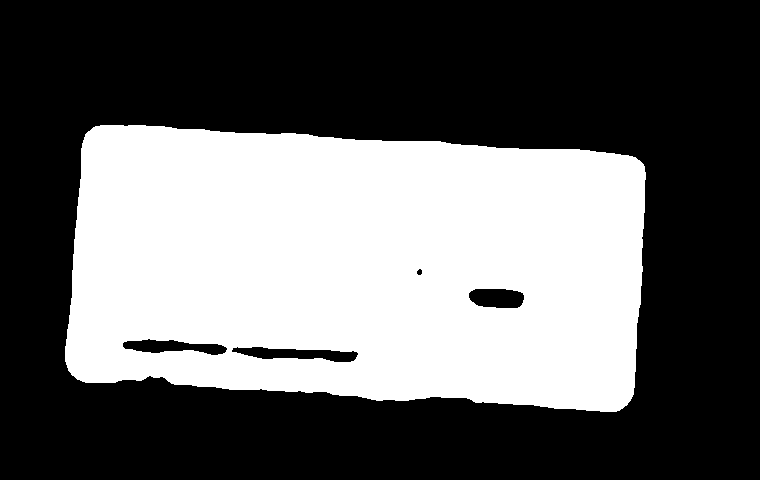

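```bash
cat >> h.py <<'E'
def plan(s,P,yawx=None):
    """rows to reach TCP P with tool-x at yaw (deg) as shift units"""
    Rm=R.from_quat(s["tool_rot"]).as_matrix()
    d=Rm.T@(np.array(P)-s["tcp_pos"])/.03
    out=d
    tw=None
    if yawx is not None:
        cur=np.degrees(np.arctan2(Rm[1,0],Rm[0,0]))
        # positive turn about tool y (down) = negative world yaw
        tw=((cur-yawx+180)%360-180)/10
    return d.round(3),tw
E
python3 - <<'E'
from station import manip
from h import *
s=manip.sense();print(R.from_quat(s["tool_rot"]).as_matrix().round(4), manip.grasp_offset)
for y in (61.5,-118.5): print(plan(s,(.5505,-.192,.2),y))
c=manip.get_calibration("top")
for px in [(261.96,213)]: print(onz(c,px,.044))
E
```

```text
[[ 9.672e-01 -7.000e-04  2.540e-01]
 [-2.540e-01 -1.500e-03  9.672e-01]
 [-3.000e-04 -1.000e+00 -1.700e-03]] 0.0187
(array([ 19.379,   1.049, -22.342]), np.float64(-7.621528308831794))
(array([ 19.379,   1.049, -22.342]), np.float64(10.378471691168205))
[ 0.52035429 -0.04634957  0.044     ]
```

Call:
apply_moves:
  motion:
    - [85,1.2,0,-1.4,0.6]
    - [85,2.4,0,-2.8,1.3]
    - [85,3.6,0,-4.2,2.0]
    - [85,4.8,0,-5.6,2.6]
    - [85,6,0,-7,3.3]
    - [85,7.2,0,-8.3,3.9]
    - [85,8.4,0,-9.7,4.5]
    - [85,9.6,0,-11.1,5.2]
    - [85,10.8,0,-12.5,5.8]
    - [85,12,0,-13.9,6.5]
    - [85,13.2,0,-15.3,7.1]
    - [85,14.4,0,-16.7,7.7]
  squeeze: 20

```text
t: 1.65
tcp_pos: [0.4498, 0.0084, 0.2313]
tool_rot: [0.491, -0.508, 0.508, -0.492]
force: [1.2, 0.8, 0.7]
finger_gap: 0.998
```

```bash
python3 - <<'E'
from station import manip
from h import *
s=manip.sense();print(s["t"],s["tcp_pos"],s["force"]);print(plan(s,(.5505,-.192,.2),-118.5))
c=manip.get_calibration("wrist");np.save("pics/w1.npy",c,allow_pickle=True)
cv2.imwrite("pics/wrist1.png",manip.snapshot("wrist")[:,:,::-1])
E
```

```text
1.65 [0.44979088 0.00840674 0.23131443] [1.17801194 0.79099799 0.71696302]
(array([6.563, 1.043, 3.581]), np.float64(2.6560496296472875))
```

View pics/wrist1.png

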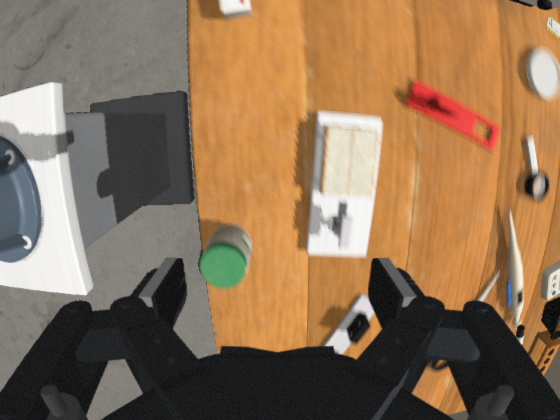

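The wrist picture shows the press upright in the middle (corners about (318,112), (382,116), (368,256), (308,254)), the T-head near (342,225), the bar's grip at (355,325), and the jar lid at (226,264). I'll zoom in on the press.

```bash
python3 - <<'E'
import cv2
im=cv2.imread("pics/wrist1.png")
cv2.imwrite("pics/w1z.png",cv2.resize(im[180:270,290:400],None,fx=6,fy=6,interpolation=cv2.INTER_CUBIC))
E
```

```text
(no output)
```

View pics/w1z.png

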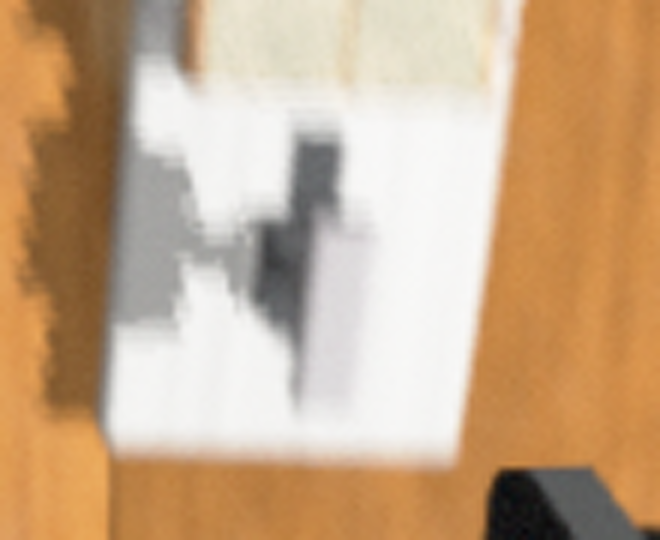

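The zoom shows the T-head top with zoom corners about (312,222), (376,226), (350,415), (300,414), and the plate's near-end corners at (110,450), (460,463).

```bash
python3 - <<'E'
from h import *
c=np.load("pics/w1.npy",allow_pickle=True).item()
f=lambda p:np.array([(p[0]+.5)/6-.5+290,(p[1]+.5)/6-.5+180])
H=np.array([onz(c,f(p),.044,True)[:2] for p in [(312,222),(376,226),(350,415),(300,414)]])
print("head",H.round(4).tolist(),H.mean(0).round(4),[np.linalg.norm(H[i]-H[i-1]).round(4) for i in range(4)])
im=cv2.imread("pics/wrist1.png")
P=np.array([onz(c,p,.012,True)[:2] for p in [(318,112),(382,116),f((460,463)),f((110,450))]])
print("plate",P.round(4).tolist(),P.mean(0).round(4),[np.linalg.norm(P[i]-P[i-1]).round(4) for i in range(4)])
for a,b in((3,0),(2,1)): d=P[b]-P[a];print(np.degrees(np.arctan2(d[1],d[0])))
ax=(P[0]+P[1]-P[2]-P[3]);ax/=np.linalg.norm(ax);print("axis",np.degrees(np.arctan2(ax[1],ax[0])),"orig",P.mean(0)-.037*ax, "neck along press",(H.mean(0)-P.mean(0))@ax+.037,"lat",(H.mean(0)-P.mean(0))@[-ax[1],ax[0]])
print("bargrip",onz(c,(356,322),.037,True))
E
```

```text
head [[0.5189, -0.0292], [0.5308, -0.0304], [0.5274, -0.0673], [0.5178, -0.0666]] [ 0.5237 -0.0484] [np.float64(0.0374), np.float64(0.012), np.float64(0.0371), np.float64(0.0096)]
plate [[0.4983, 0.082], [0.5723, 0.0781], [0.5589, -0.0937], [0.4851, -0.0868]] [ 0.5286 -0.0051] [np.float64(0.1693), np.float64(0.0741), np.float64(0.1723), np.float64(0.0742)]
85.52301558956745
85.56604931277928
axis 85.54472513253977 orig [ 0.52577139 -0.04197105] neck along press -0.0065591459362647694 lat 0.0015314529201752676
bargrip [ 0.54595452 -0.17507644  0.037     ]
```

Call:
apply_moves:
  motion:
    - [85,1.6,0,0.9,0.7]
    - [85,3.2,0.3,1.8,1.4]
    - [85,4.9,0.7,2.7,2.1]
    - [85,6.56,1.0,3.58,2.66]
    - [85,6.56,1.7,3.58,2.66]
    - [85,6.56,2.4,3.58,2.66]
    - [85,6.56,2.4,3.58,2.66]
    - [85,6.56,2.4,3.58,2.66]

```text
t: 2.7
tcp_pos: [0.5511, -0.1896, 0.1598]
tool_rot: [0.363, -0.607, 0.607, -0.363]
force: [0.5, -0.5, -0.3]
finger_gap: 0.995
```

```bash
python3 - <<'E'
from station import manip
from h import *
s=manip.sense();print(s["t"],s["tcp_pos"],s["force"],s["qd"].round(3));print(plan(s,(.5505,-.192,.04),-118.5))
c=manip.get_calibration("wrist");np.save("pics/w2.npy",c,allow_pickle=True)
cv2.imwrite("pics/wrist2.png",manip.snapshot("wrist")[:,:,::-1])
E
```

```text
2.7 [ 0.55108666 -0.18961869  0.15981212] [ 0.4955388  -0.52313261 -0.28627206] [ 0.003 -0.014 -0.008  0.002  0.     0.002]
(array([0.079, 3.994, 0.018]), np.float64(0.021125250753769365))
```

View pics/wrist2.png

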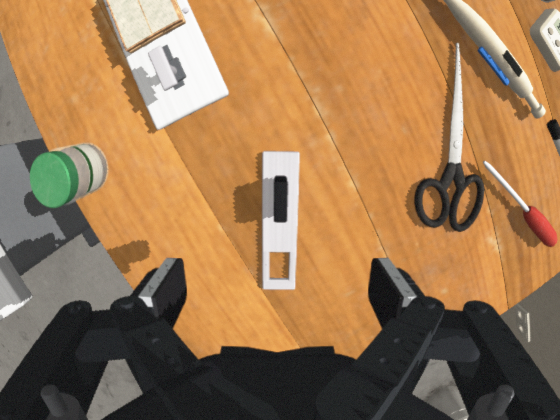

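The bar is square between the fingers, with the grip top centred at about (281,199), the eye at (279,264) and plate corners (263,152), (299,152), (263,289), (295,289). The press head is at about (167,66).

```bash
python3 - <<'E'
from h import *
c=np.load("pics/w2.npy",allow_pickle=True).item()
g=onz(c,(281,198.5),.037,True);print("grip",g)
B=np.array([onz(c,p,.006,True)[:2] for p in [(263,152),(299,152),(295.5,289),(263,289)]])
print(B.mean(0).round(4),[np.linalg.norm(B[i]-B[i-1]).round(4) for i in range(4)])
e=onz(c,(279,265),.006,True);print("eye",e, np.degrees(np.arctan2(g[1]-e[1],g[0]-e[0])),np.linalg.norm((g-e)[:2]))
ax=B[0]+B[1]-B[2]-B[3];a=np.arctan2(ax[1],ax[0]);print("yaw",np.degrees(a),"grip from plate",B.mean(0)+.03125*np.array([np.cos(a),np.sin(a)]))
im=cv2.imread("pics/wrist2.png")
cv2.imwrite("pics/w2z.png",cv2.resize(im[30:135,95:235],None,fx=5.5,fy=5.5,interpolation=cv2.INTER_CUBIC))
cv2.imwrite("pics/w2b.png",cv2.resize(im[140:300,220:340],None,fx=3.7,fy=3.7,interpolation=cv2.INTER_CUBIC))
E
```

```text
grip [ 0.55576382 -0.19028621  0.037     ]
[ 0.539  -0.2207] [np.float64(0.1412), np.float64(0.0328), np.float64(0.1413), np.float64(0.0339)]
eye [ 0.51808924 -0.25750263  0.006     ] 60.72951748363428 0.07705466638106824
yaw 61.18174676277412 grip from plate [ 0.55409982 -0.19329165]
```

View pics/w2z.png

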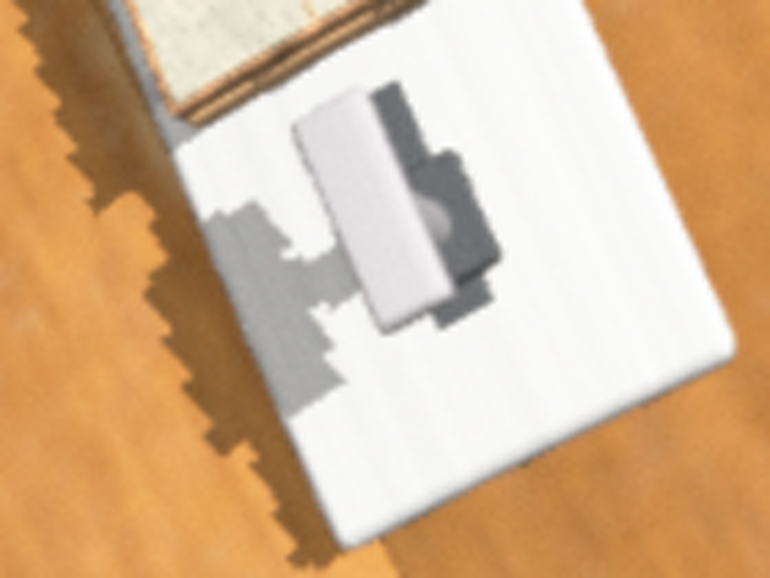

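View pics/w2b.png

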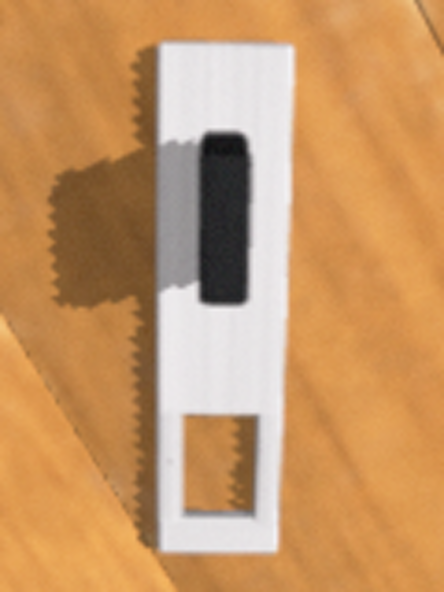

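Call:
apply_moves:
  motion:
    - [85,0.05,1.2,0.08,0]
    - [85,0.05,2.4,0.08,0]
    - [60,0.05,3.5,0.08,0]
    - [40,0.05,4.4,0.08,0]
    - [40,0.05,4.9,0.08,0]
    - [30,0.05,4.9,0.08,0]
    - [20,0.05,4.9,0.08,0]
    - [10,0.05,4.9,0.08,0]
    - [5,0.05,4.9,0.08,0]
    - [5,0.05,4.9,0.08,0]
    - [5,0.05,4.9,0.08,0]
    - [5,0.05,4.9,0.08,0]
  squeeze: 20

```text
t: 4.25
tcp_pos: [0.5529, -0.1925, 0.0137]
tool_rot: [0.362, -0.606, 0.608, -0.363]
force: [-0.9, 0.0, 7.1]
finger_gap: 0.135
```

```bash
python3 - <<'E'
from station import manip
from h import *
s=manip.sense();print(s["t"],s["tcp_pos"],s["force"],s["ft_torque"],s["finger_gap"]*85.4)
cv2.imwrite("pics/wrist3.png",manip.snapshot("wrist")[:,:,::-1])
E
```

```text
4.25 [ 0.55290163 -0.19251817  0.01365037] [-0.88205691  0.03728206  7.10077946] [0.16512704 0.10718171 0.09833896] 11.517599642167047
```

View pics/wrist3.png

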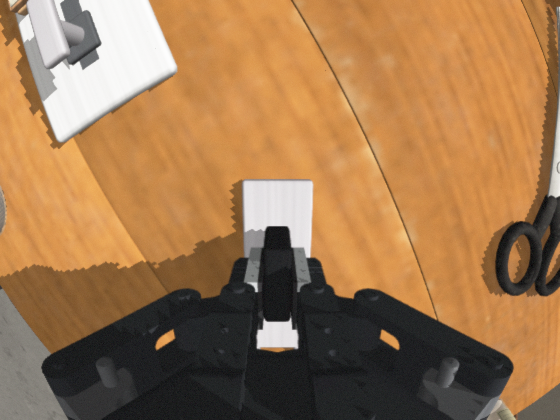

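The bar's grip sits between the pads, with the plate's tail end visible at (278,215). The opening of 11.5 mm fits the 12 mm grip. I'll lift it.

Call:
apply_moves:
  motion:
    - [5,0,-0.3,0,0]
    - [5,0,-0.8,0,0]
    - [5,0,-1.6,0,0]
    - [5,0,-2.6,0,0]
    - [5,0,-3.6,0,0]
    - [5,0,-4.6,0,0]
    - [5,0,-4.6,0,0]
    - [5,0,-4.6,0,0]

```text
t: 5.3
tcp_pos: [0.5514, -0.1917, 0.1497]
tool_rot: [-0.363, 0.608, -0.607, 0.362]
force: [0.5, -0.7, -2.3]
finger_gap: 0.134
```

```bash
python3 - <<'E'
from station import manip
from h import *
s=manip.sense();print(s["t"],s["tcp_pos"],s["force"],s["ft_torque"],s["finger_gap"]*85.4)
cv2.imwrite("pics/wrist4.png",manip.snapshot("wrist")[:,:,::-1])
im=manip.snapshot("scene")[:,:,::-1];cv2.imwrite("pics/scene4.png",im)
cv2.imwrite("pics/scene4z.png",cv2.resize(im[130:300,220:400],None,fx=3.5,fy=3.5,interpolation=cv2.INTER_CUBIC))
E
```

```text
5.3 [ 0.55137694 -0.19171788  0.14970316] [ 0.54322586 -0.66463421 -2.34539952] [0.03816705 0.00512338 0.00763284] 11.420944958411786
```

View pics/wrist4.png

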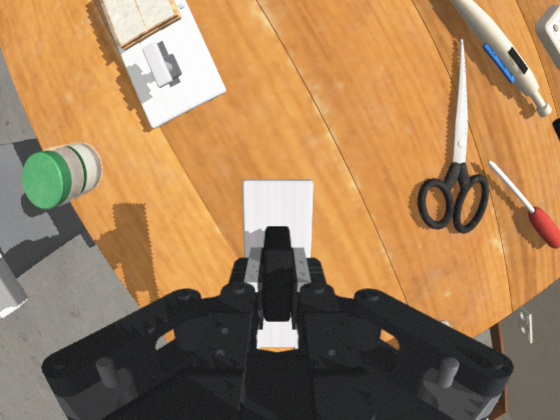

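View pics/scene4z.png

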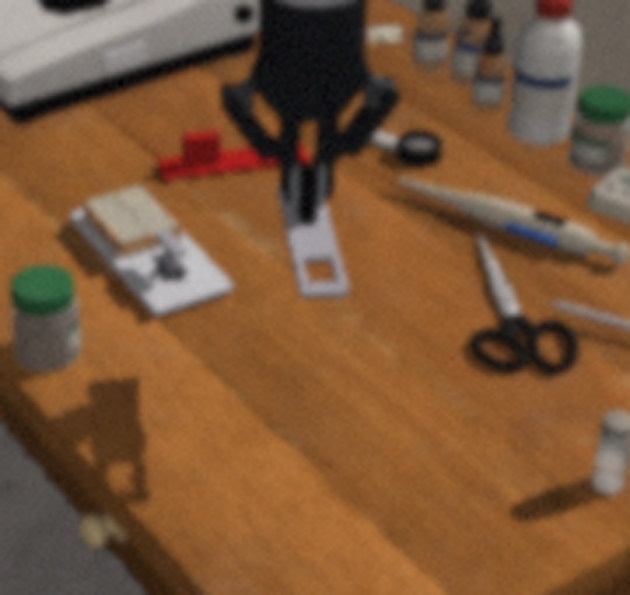

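It holds level and the grip doesn't pivot, so I'll lower the bar to just above the table and loosen it to let the nose swing down.

Call:
apply_moves:
  motion:
    - [5,0,1,0,0]
    - [5,0,2.2,0,0]
    - [5,0,3.2,0,0]
    - [5,0,4.0,0,0]
    - [5,0,4.3,0,0]
    - [10.5,0,4.3,0,0]
    - [11,0,4.3,0,0]
    - [11.2,0,4.3,0,0]
    - [11.2,0,4.3,0,0]

```text
t: 6.52
tcp_pos: [0.5526, -0.1924, 0.0221]
tool_rot: [0.362, -0.607, 0.608, -0.363]
force: [0.1, 0.2, -2.1]
finger_gap: 0.131
```

Call:
apply_moves:
  motion:
    - [11.4,0,0,0,0]
    - [11.4,0,0,0,0]

```text
t: 6.78
tcp_pos: [0.5522, -0.1922, 0.0215]
tool_rot: [0.362, -0.607, 0.607, -0.363]
force: [0.4, 0.4, -2.9]
finger_gap: 0.134
```

```bash
cat > look.py <<'E'
import sys
from station import manip
from h import *
n=sys.argv[1]
s=manip.sense();print(s["t"],s["tcp_pos"].round(4),s["force"].round(2),s["ft_torque"].round(3),s["finger_gap"]*85.4)
if "w" in sys.argv[2]: np.save(f"pics/w{n}.npy",manip.get_calibration("wrist"),allow_pickle=True);cv2.imwrite(f"pics/wrist{n}.png",manip.snapshot("wrist")[:,:,::-1])
if "s" in sys.argv[2]:
    im=manip.snapshot("scene")[:,:,::-1];cv2.imwrite(f"pics/scene{n}.png",im)
    cv2.imwrite(f"pics/scene{n}z.png",cv2.resize(im[150:280,220:360],None,fx=4.5,fy=4.5,interpolation=cv2.INTER_CUBIC))
E
python3 look.py 5 ws
```

```text
6.775 [ 0.5522 -0.1922  0.0215] [ 0.36  0.41 -2.88] [ 0.016 -0.062 -0.013] 11.47006397976931
```

View pics/wrist5.png

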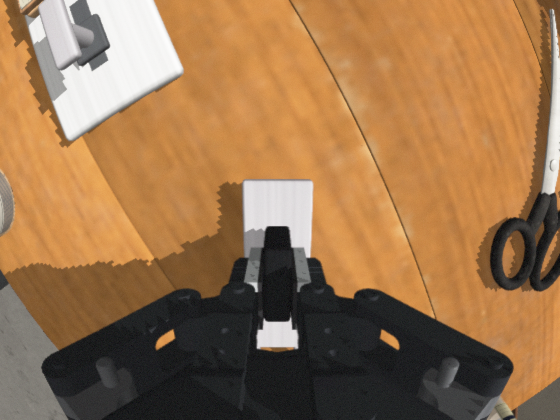

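Still level. Loosening further.

Call:
apply_moves:
  motion:
    - [11.6,0,0,0,0]
    - [11.6,0,0,0,0]

```text
t: 7.12
tcp_pos: [0.5521, -0.1922, 0.0213]
tool_rot: [-0.363, 0.607, -0.607, 0.363]
force: [-0.1, -0.3, -2.1]
finger_gap: 0.133
```

Call:
apply_moves:
  motion:
    - [11.8,0,0,0,0]
    - [11.8,0,0,0,0]

```text
t: 7.38
tcp_pos: [0.5521, -0.1922, 0.0213]
tool_rot: [-0.363, 0.607, -0.607, 0.363]
force: [-0.0, -0.7, -1.7]
finger_gap: 0.136
```

Call:
apply_moves:
  motion:
    - [12.0,0,0,0,0]
    - [12.0,0,0,0,0]

```text
t: 7.62
tcp_pos: [0.5522, -0.1922, 0.0215]
tool_rot: [0.363, -0.607, 0.607, -0.363]
force: [0.2, 0.1, -0.5]
finger_gap: 0.14
```

```bash
python3 look.py 6 ws
```

```text
7.625 [ 0.5522 -0.1922  0.0215] [ 0.2   0.07 -0.49] [ 0.04   0.089 -0.023] 11.978608365019314
```

View pics/wrist6.png

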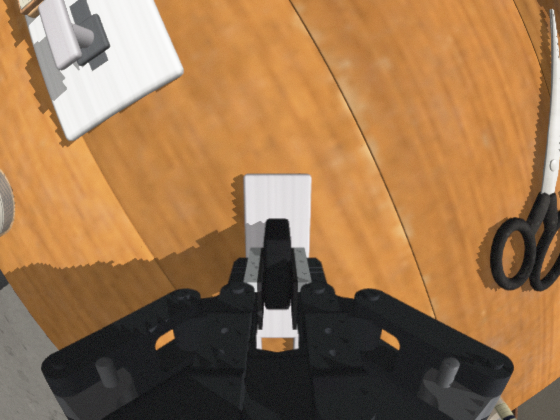

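The grip let go, and the bar slid down to the table between the pads. I'll take a light hold higher on the grip and lift so the nose stays low.

Call:
apply_moves:
  motion:
    - [12.2,0,0.1,0,0]
    - [12.2,0,0.18,0,0]
    - [11.8,0,0.18,0,0]
    - [11.8,0,0.18,0,0]
    - [11.8,0,-0.05,0,0]
    - [11.8,0,-0.3,0,0]
    - [11.8,0,-0.3,0,0]

```text
t: 8.6
tcp_pos: [0.5527, -0.1925, 0.0313]
tool_rot: [0.362, -0.607, 0.608, -0.363]
force: [-0.3, 0.1, -1.6]
finger_gap: 0.139
```

```bash
python3 look.py 7 ws
```

```text
8.6 [ 0.5527 -0.1925  0.0313] [-0.3   0.1  -1.63] [ 0.031 -0.038 -0.003] 11.847075715292826
```

View pics/wrist7.png

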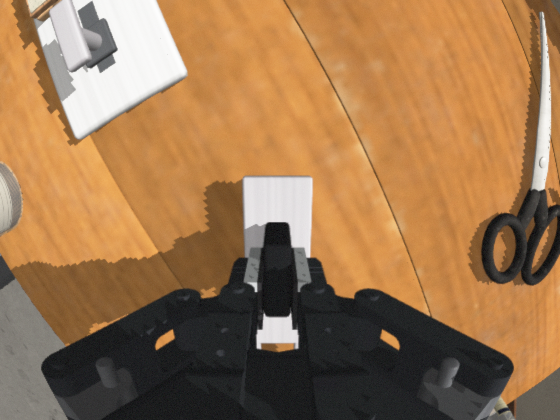

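View pics/scene7z.png

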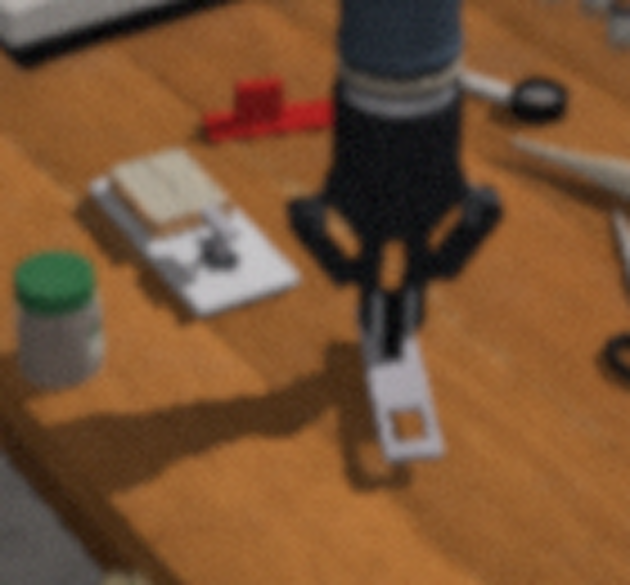

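Lifted level with a light hold. I'll go up a bit and loosen in finer steps, so the bar turns before it can slip.

Call:
apply_moves:
  motion:
    - [11.8,0,-0.5,0,0]
    - [11.8,0,-1.0,0,0]
    - [11.8,0,-1.0,0,0]
    - [11.85,0,-1.0,0,0]
    - [11.85,0,-1.0,0,0]

```text
t: 9.32
tcp_pos: [0.5518, -0.192, 0.06]
tool_rot: [-0.363, 0.607, -0.607, 0.362]
force: [0.9, 0.4, -2.6]
finger_gap: 0.14
```

```bash
python3 look.py 8 w; python3 -c "
import cv2,numpy as np
a=cv2.imread('pics/wrist7.png');b=cv2.imread('pics/wrist8.png')
cv2.imwrite('pics/c8.png',np.hstack([a[150:360,200:360],b[150:360,200:360]]))"
```

```text
9.325 [ 0.5518 -0.192   0.06  ] [ 0.85  0.4  -2.64] [ 0.013 -0.011  0.046] 11.940829145914892
```

View pics/c8.png

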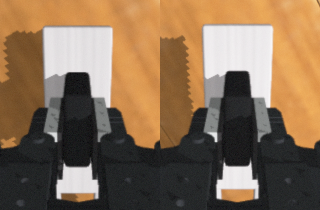

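Essentially unchanged. One notch looser.

Call:
apply_moves:
  motion:
    - [11.89,0,0,0,0]
    - [11.89,0,0,0,0]

```text
t: 9.62
tcp_pos: [0.552, -0.1921, 0.06]
tool_rot: [-0.363, 0.607, -0.607, 0.362]
force: [-0.2, -0.1, -2.2]
finger_gap: 0.142
```

```bash
python3 look.py 9 ws; python3 -c "
import cv2,numpy as np
a=cv2.imread('pics/wrist8.png');b=cv2.imread('pics/wrist9.png')
cv2.imwrite('pics/c9.png',np.hstack([a[150:360,200:360],b[150:360,200:360]]))"
```

```text
9.625 [ 0.552  -0.1921  0.06  ] [-0.17 -0.14 -2.23] [0.01  0.053 0.009] 12.167622673670007
```

View pics/c9.png

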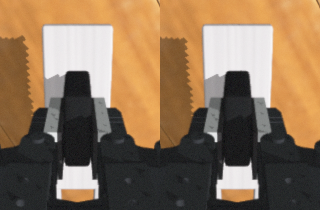

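View pics/scene9z.png

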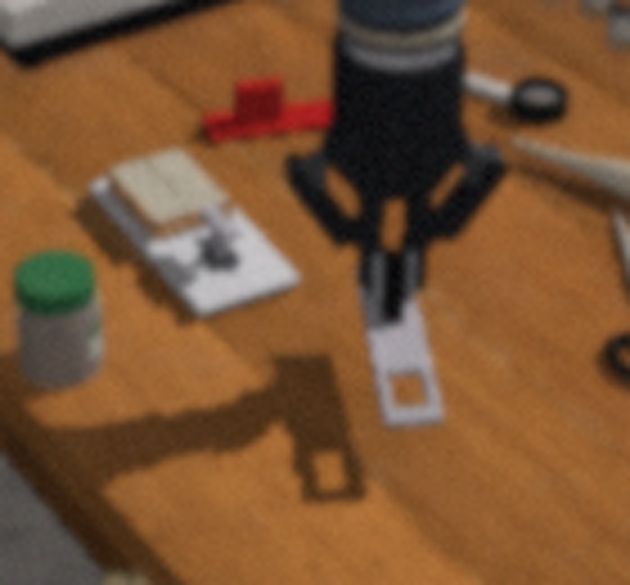

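Call:
apply_moves:
  motion:
    - [11.92,0,0,0,0]
    - [11.92,0,0,0,0]

```text
t: 9.98
tcp_pos: [0.5522, -0.1922, 0.0603]
tool_rot: [-0.362, 0.607, -0.607, 0.363]
force: [-0.0, 1.1, -1.6]
finger_gap: 0.139
```

```bash
python3 look.py 10 ws; python3 -c "
import cv2,numpy as np
a=cv2.imread('pics/wrist9.png');b=cv2.imread('pics/wrist10.png')
cv2.imwrite('pics/c10.png',np.hstack([a[150:360,200:360],b[150:360,200:360]]))"
```

```text
9.975 [ 0.5522 -0.1922  0.0603] [-0.02  1.09 -1.65] [ 0.036 -0.01  -0.024] 11.91044113146188
```

View pics/c10.png

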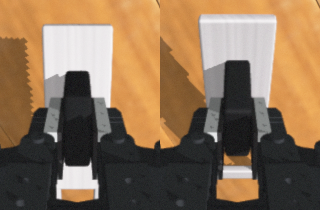

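View pics/scene10z.png

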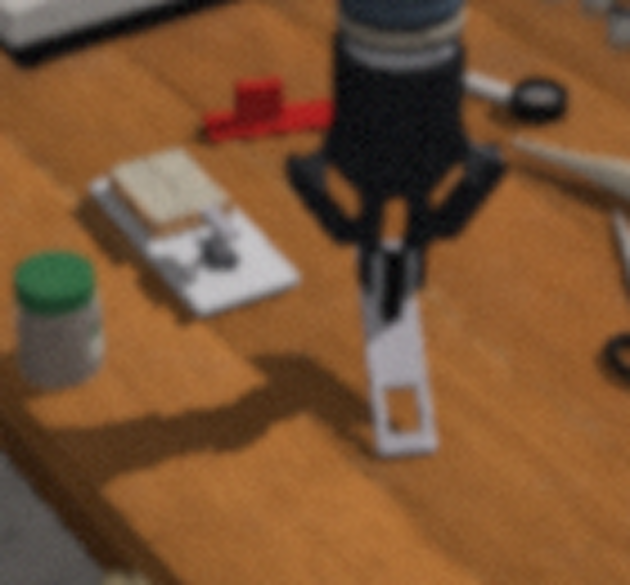

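It's pivoting, nose low, with the tail edge now raised at row 15 of the crop. I'll tighten, lift, and measure the tilt.

Call:
apply_moves:
  motion:
    - [5,0,0,0,0]
    - [5,0,-0.3,0,0]
    - [5,0,-0.6,0,0]
    - [5,0,-0.6,0,0]

```text
t: 10.58
tcp_pos: [0.553, -0.1927, 0.0796]
tool_rot: [0.362, -0.606, 0.608, -0.363]
force: [1.0, -0.5, -2.4]
finger_gap: 0.139
```

```bash
python3 look.py 11 ws
```

```text
10.575 [ 0.553  -0.1927  0.0796] [ 1.02 -0.46 -2.43] [-0.03  -0.003  0.007] 11.832548805030386
```

View pics/wrist11.png

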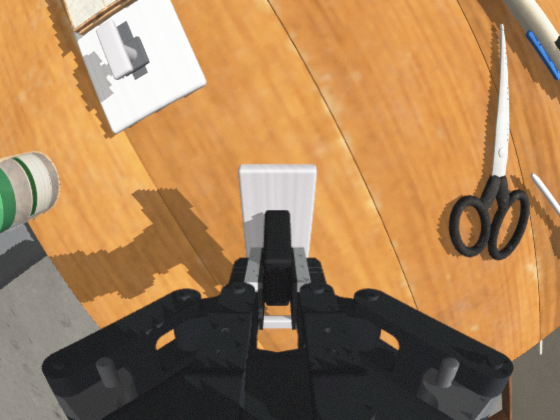

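View pics/scene11z.png

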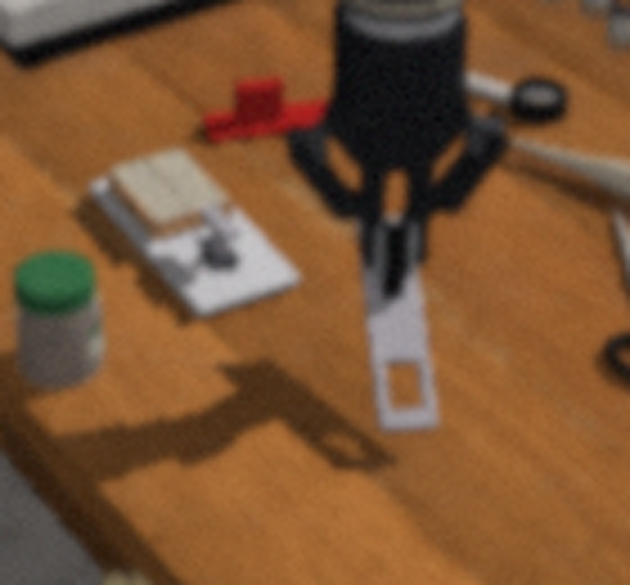

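```bash
cat >> h.py <<'E'
def edges(im,row0,row1,lo,hi,thr=150):
    pass
def tilt(c,s,a,b,L=.034):
    """tail top edge pixels a,b of known length -> 3D midpoint in tool axes rel. to grasp point (nose dir = +tool x), up"""
    o,d1=ray(c,a,True);_,d2=ray(c,b,True)
    t=L/np.linalg.norm(d1-d2) # ~equal ranges
    M=o+t*(d1+d2)/2
    Rm=R.from_quat(s["tool_rot"]).as_matrix()
    g=s["tcp_pos"]-Rm[:,1]*.0187
    v=Rm.T@(M-g); return -v[0],-v[1],v[2]   # tailward, up, lateral
E
python3 - <<'E'
from station import manip
from h import *
s=manip.sense()
for n,p in {"7":((244,177),(312,177)),"9":((243,176),(313,176)),"11":((240,165),(317,165))}.items():
    im=cv2.imread(f"pics/wrist{n}.png").astype(int)
    c=np.load(f"pics/w{n}.npy",allow_pickle=True).item()
    r=p[0][1]+4
    # subpixel edges: blue-channel threshold
    row=im[r-1:r+2,200:350,0].mean(0); 
    w=np.where(row>130)[0]+200
    ss=dict(s); ss["tcp_pos"]=s["tcp_pos"]+0
    print(n,w.min(),w.max())
    # pose at that time approx: use TCP relation: camera->tcp fixed; compute from extrinsics now
    cn=manip.get_calibration("wrist"); T=c["extrinsics"]@np.linalg.inv(cn["extrinsics"])
    Rm=T[:3,:3]@R.from_quat(s["tool_rot"]).as_matrix(); tp=T[:3,:3]@s["tcp_pos"]+T[:3,3]
    ss={"tcp_pos":tp,"tool_rot":R.from_matrix(Rm).as_quat()}
    print(n,np.round(tilt(c,ss,*p),4))
E
```

```text
7 243 312
7 [ 0.0398 -0.036   0.0014]
9 242 313
9 [ 0.0411 -0.0315  0.0014]
11 239 316
11 [ 0.0485 -0.0183  0.0016]
```

Tilt is about 19° now. One more short loosening, then tighten.

Call:
apply_moves:
  motion:
    - [11.92,0,-0.2,0,0]
    - [11.92,0,-0.2,0,0]
    - [11.92,0,-0.2,0,0]
    - [5,0,-0.2,0,0]
    - [5,0,-0.2,0,0]

```text
t: 11.3
tcp_pos: [0.5521, -0.1921, 0.0842]
tool_rot: [-0.363, 0.607, -0.607, 0.362]
force: [0.3, 0.2, -1.4]
finger_gap: 0.133
```

```bash
python3 look.py 12 w
```

```text
11.3 [ 0.5521 -0.1921  0.0842] [ 0.29  0.16 -1.42] [-0.029 -0.072  0.021] 11.337534878286187
```

View pics/wrist12.png

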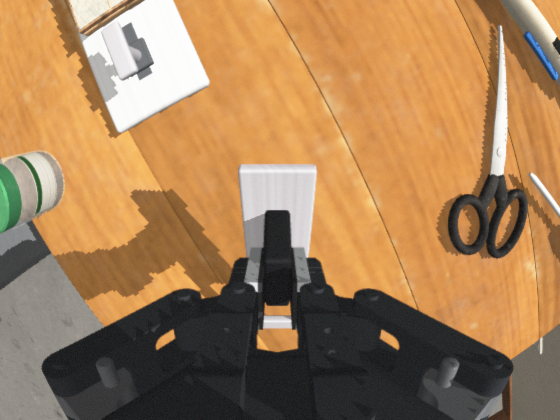

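Unchanged. I'll loosen in slightly larger steps.

Call:
apply_moves:
  motion:
    - [11.9,0,0,0,0]
    - [11.94,0,0,0,0]
    - [11.94,0,0,0,0]
    - [11.94,0,0,0,0]

```text
t: 11.85
tcp_pos: [0.5522, -0.1921, 0.0843]
tool_rot: [-0.363, 0.607, -0.607, 0.363]
force: [0.1, -0.3, -1.7]
finger_gap: 0.141
```

```bash
python3 look.py 13 w;python3 -c "
import cv2,numpy as np
a=cv2.imread('pics/wrist12.png');b=cv2.imread('pics/wrist13.png')
cv2.imwrite('pics/c13.png',np.hstack([a[130:360,200:360],b[130:360,200:360]]))"
```

```text
11.85 [ 0.5522 -0.1921  0.0843] [ 0.13 -0.31 -1.66] [-0.042  0.05   0.005] 12.046324626725758
```

View pics/c13.png

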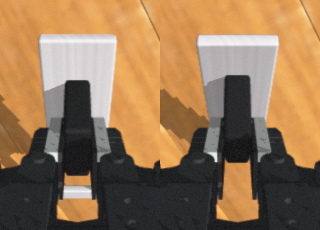

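More tilt. Tighten and measure.

Call:
apply_moves:
  motion:
    - [5,0,0,0,0]
    - [5,0,-0.5,0,0]
    - [5,0,-1.0,0,0]
    - [5,0,-1.0,0,0]

```text
t: 12.4
tcp_pos: [0.5535, -0.1929, 0.1165]
tool_rot: [0.362, -0.606, 0.609, -0.363]
force: [-0.5, 0.9, -1.8]
finger_gap: 0.132
```

```bash
python3 look.py 14 ws
```

```text
12.4 [ 0.5535 -0.1929  0.1165] [-0.55  0.9  -1.76] [ 0.015  0.036 -0.085] 11.247843018361436
```

View pics/wrist14.png

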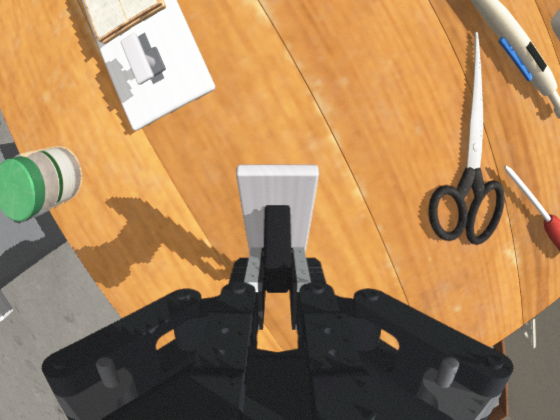

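View pics/scene14z.png

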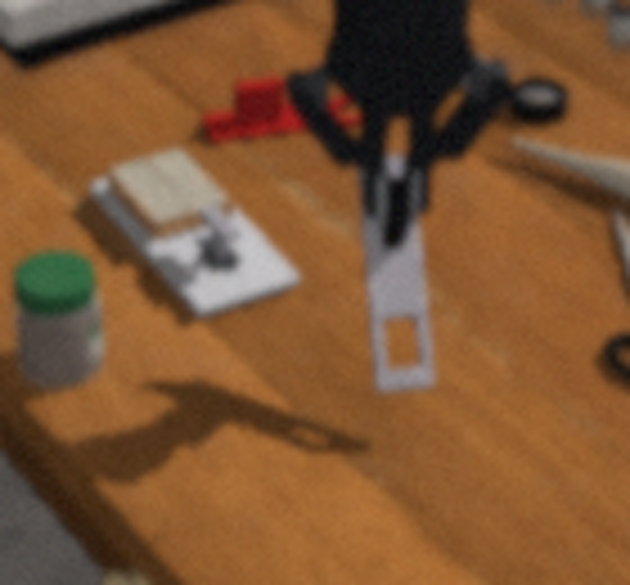

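```bash
python3 - <<'E'
from station import manip
from h import *
s=manip.sense();c=manip.get_calibration("wrist")
im=cv2.imread("pics/wrist14.png").astype(int)
for r in range(162,176,2):
    row=im[r-1:r+2,200:350,0].mean(0);w=np.where(row>140)[0]+200
    print(r,w.min() if len(w) else 0,w.max() if len(w) else 0,end="; ")
for p in [((236.5,167),(318.5,167)),((237.5,166),(318.5,166))]:
    v=np.array(tilt(c,s,*p));print(v.round(4),np.degrees(np.arctan2(v[1],v[0])),np.hypot(v[0],v[1]))
# scene estimate: tail and nose points in bar plane
sc=manip.get_calibration("scene")
Rm=R.from_quat(s["tool_rot"]).as_matrix();g=s["tcp_pos"]-Rm[:,1]*.0187
n=Rm[:,2]
f=lambda p:np.array([(p[0]+.5)/4.5-.5+220,(p[1]+.5)/4.5-.5+150])
for nm,p in {"nose lower":(407,388),"eye":(402,345)}.items():
    o,d=ray(sc,f(p));t=((g-o)@n)/(d@n);P=o+t*d;v=Rm.T@(P-g);print(nm,v[0],-v[1])
# shadows unused
E
```

```text
162 0 0; 164 247 311; 166 238 317; 168 237 318; 170 237 318; 172 237 318; 174 237 318; [ 0.049  -0.0094  0.0011] -10.908911981783776 0.04988188002018841
[ 0.0491 -0.0112  0.0013] -12.816860876831088 0.050391061866692705
nose lower 0.06403941283812752 -0.09471294751596208
eye 0.04077717801802713 -0.08088119638641143
```

Call:
apply_moves:
  motion:
    - [5,0,-0.3,0,-0.8]
    - [5,0,-0.6,0,-1.7]
    - [5,0,-1,0,-2.6]
    - [5,0,-1,0,-3.5]
    - [5,0,-1,0,-4.4]
    - [5,0,-1,0,-5.0]
    - [5,0,-1,0,-5.0]
    - [5,0,-1,0,-5.0]

```text
t: 13.5
tcp_pos: [0.5519, -0.192, 0.144]
tool_rot: [0.585, -0.398, 0.397, -0.585]
force: [0.1, 0.2, -2.6]
finger_gap: 0.135
```

```bash
python3 look.py 15 ws; python3 -c "
import cv2
im=cv2.imread('pics/scene15.png');cv2.imwrite('pics/s15.png',cv2.resize(im[150:250,250:370],None,fx=6.5,fy=6,interpolation=cv2.INTER_CUBIC)) if 0 else cv2.imwrite('pics/s15.png',cv2.resize(im[150:250,250:370],None,fx=6,fy=6,interpolation=cv2.INTER_CUBIC))"
```

```text
13.5 [ 0.5519 -0.192   0.144 ] [ 0.1   0.16 -2.55] [-0.042  0.032  0.029] 11.549249868897778
```

View pics/s15.png

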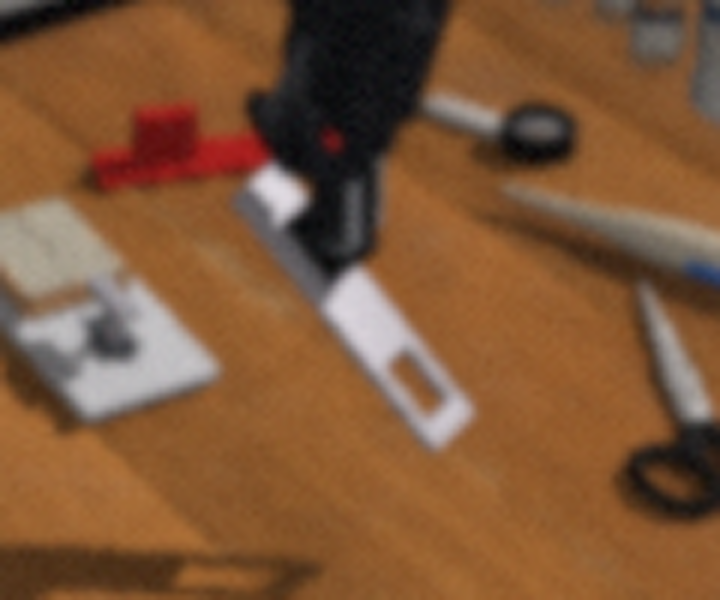

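The profile view is clear. The plate's near top edge runs from (240,195) to (433,440) in the zoom, and the eye centre is at (419,380).

```bash
python3 - <<'E'
from station import manip
from h import *
s=manip.sense()
sc=manip.get_calibration("scene")
Rm=R.from_quat(s["tool_rot"]).as_matrix();g=s["tcp_pos"]-Rm[:,1]*.0187
n=Rm[:,2]; 
if n@(sc["extrinsics"][:3,3]-g)<0:n=-n
f=lambda p:np.array([(p[0]+.5)/6-.5+250,(p[1]+.5)/6-.5+150])
def pt(p,off):
    o,d=ray(sc,f(p));t=((g+off*n-o)@n)/(d@n);v=Rm.T@(o+t*d-g);return np.array([v[0],-v[1]])
T=pt((238,196),.017);N=pt((433,440),.017);E=pt((420,381),0);N2=pt((474,408),-.017);T2=pt((268,163),-.017)
print("tail",T,T2,"nose",N,N2,"eye",E)
for a,b in((T,N),(T2,N2)):print(np.linalg.norm(a-b),np.degrees(np.arctan2(a[1]-b[1],b[0]-a[0])))
# yaw dir
print(np.degrees(np.arctan2(-Rm[1,0],-Rm[0,0])))
E
```

```text
tail [-0.04611005 -0.00537268] [-0.05289986 -0.00800659] nose [ 0.05687327 -0.09465107] [ 0.05804256 -0.09754515] eye [ 0.03942148 -0.08012971]
0.13629451972255152 40.92270073325544
0.1425670852976495 38.906040061886664
111.6347431386539
```

Tilt is about 39°, nose low. Next I'll refine the stud head position from the static wrist views.

```bash
python3 - <<'E'
import cv2,numpy as np
im=cv2.imread("pics/wrist14.png")
cv2.imwrite("pics/w14z.png",cv2.resize(im[0:140,70:225],None,fx=5,fy=5,interpolation=cv2.INTER_CUBIC)[:, :780])
E
```

```text
(no output)
```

View pics/w14z.png

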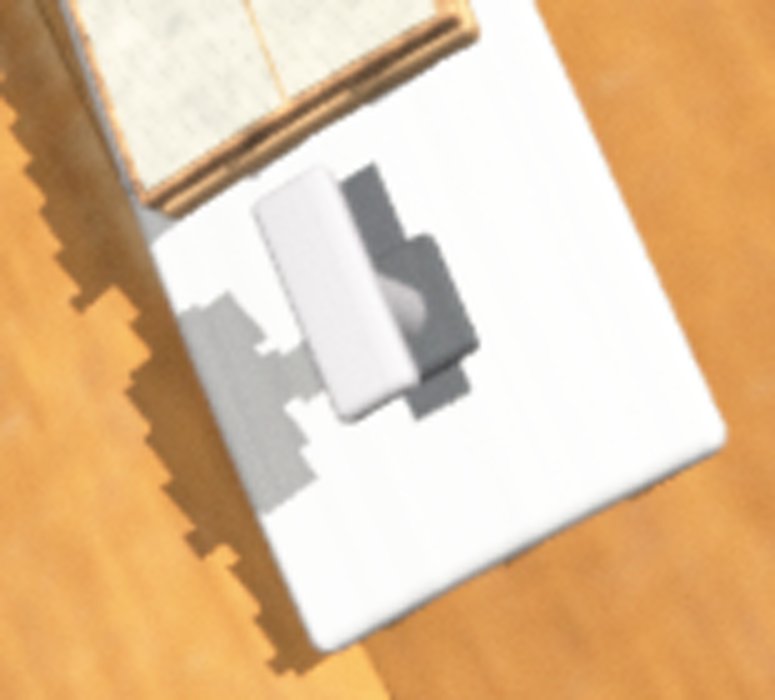

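View pics/wrist15.png

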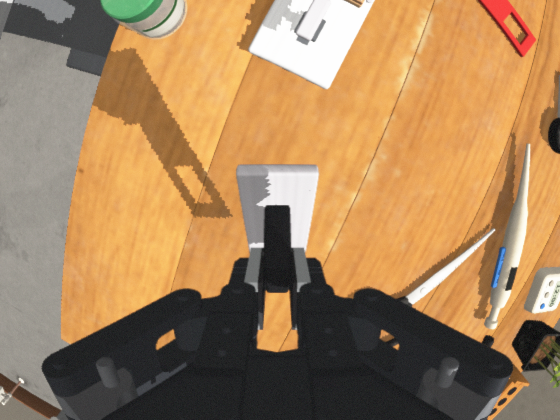

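The w14 zoom gives the head-top corners as (254,210), (325,165), (415,382), (345,418). The plate's near corners are (322,645) and (725,440).

```bash
python3 - <<'E'
from h import *
def an(n,sc,off,H,P):
    c=np.load(f"pics/w{n}.npy",allow_pickle=True).item()
    f=lambda p:np.array([(p[0]+.5)/sc-.5+off[0],(p[1]+.5)/sc-.5+off[1]])
    h=np.array([onz(c,f(p),.044,True)[:2] for p in H]);q=np.array([onz(c,f(p),.012,True)[:2] for p in P])
    print(n,"head",h.mean(0).round(4),[np.linalg.norm(h[i]-h[i-1]).round(4) for i in range(4)])
    ax=h[0]+h[1]-h[2]-h[3];print(" head yaw",np.degrees(np.arctan2(ax[1],ax[0])),"plate end",q.round(4).tolist(),np.linalg.norm(q[0]-q[1]))
    d=q[1]-q[0];yw=np.arctan2(d[1],d[0])+np.pi/2;a=np.array([np.cos(yw),np.sin(yw)]);o=q.mean(0)+.048*a
    print(" yaw plate end",np.degrees(yw),"origin",o,"neck",(h.mean(0)-o)@a,(h.mean(0)-o)@[-a[1],a[0]])
an(14,5,(70,0),[(254,210),(325,165),(415,382),(345,416)],[(322,645),(725,438)])
an(2,5.5,(95,30),[(293,125),(360,88),(456,292),(385,328)],[(345,543),(735,342)])
E
```

```text
14 head [ 0.5241 -0.0458] [np.float64(0.0353), np.float64(0.0122), np.float64(0.0363), np.float64(0.0113)]
 head yaw 85.73250091532455 plate end [[0.4848, -0.0823], [0.5577, -0.0893]] 0.07320286408156047
 yaw plate end 84.54043983987319 origin [ 0.52580184 -0.03800987] neck -0.007944278979437407 0.0009987503120684337
2 head [ 0.5242 -0.0455] [np.float64(0.0362), np.float64(0.0117), np.float64(0.0363), np.float64(0.0121)]
 head yaw 86.47538973335892 plate end [[0.4844, -0.0825], [0.5581, -0.088]] 0.07392535373947973
 yaw plate end 85.71332700019917 origin [ 0.52487181 -0.03742111] neck -0.008127866397920944 6.751259697074924e-05
```

```bash
python3 - <<'E'
from station import manip
from h import *
s=manip.sense();print(plan(s,(.5239,-.0244,.155),85.5-180))
E
```

```text
(array([-5.543, -0.36 ,  1.189]), np.float64(2.61347431386539))
```

Call:
apply_moves:
  motion:
    - [5,-0.6,-0.36,0.1,0.4]
    - [5,-1.5,-0.36,0.3,0.8]
    - [5,-2.5,-0.36,0.5,1.3]
    - [5,-3.6,-0.36,0.8,1.8]
    - [5,-4.6,-0.36,1.0,2.2]
    - [5,-5.54,-0.36,1.19,2.6]
    - [5,-5.54,-0.36,1.19,2.61]
    - [5,-5.54,-0.36,1.19,2.61]

```text
t: 14.6
tcp_pos: [0.5245, -0.025, 0.1553]
tool_rot: [0.48, -0.518, 0.519, -0.481]
force: [0.2, -0.2, -2.9]
finger_gap: 0.137
```

```bash
python3 look.py 16 ws; python3 -c "
import cv2
im=cv2.imread('pics/scene16.png');cv2.imwrite('pics/s16.png',cv2.resize(im[140:240,220:340],None,fx=6,fy=6,interpolation=cv2.INTER_CUBIC))"
```

```text
14.6 [ 0.5245 -0.025   0.1553] [ 0.16 -0.17 -2.91] [0.004 0.007 0.045] 11.680324334133322
```

View pics/s16.png

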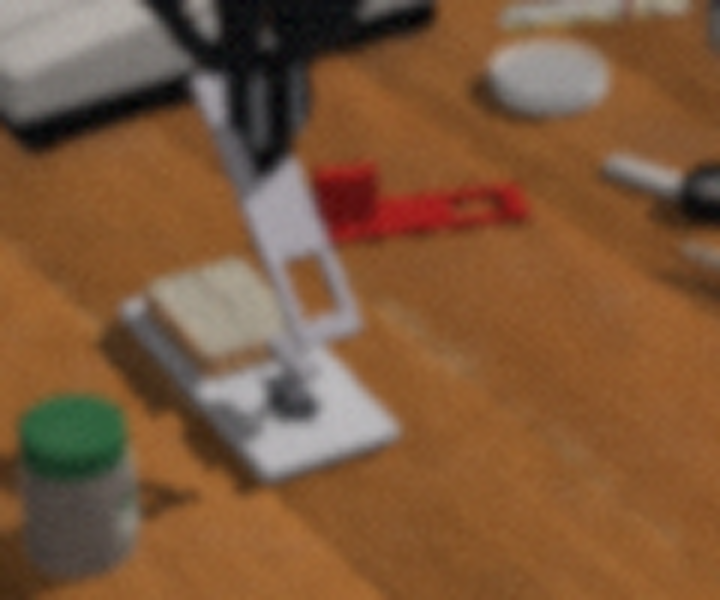

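View pics/wrist16.png

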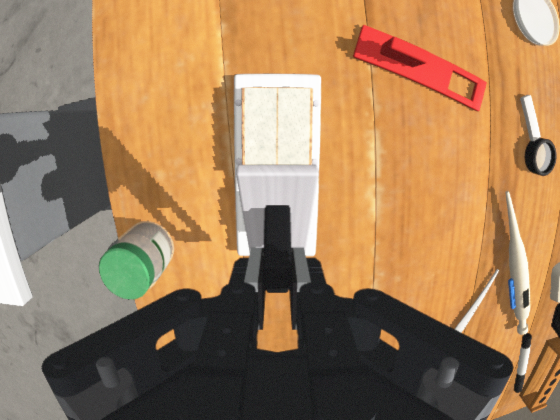

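The wrist view shows bar and press on the same centre line (col 278 in both). I'll check nose against head position in the scene view.

```bash
python3 - <<'E'
from station import manip
from h import *
s=manip.sense()
sc=manip.get_calibration("scene")
f=lambda p:np.array([(p[0]+.5)/6-.5+220,(p[1]+.5)/6-.5+140])
q=np.array([onz(sc,f(p),.012)[:2] for p in [(262,472),(400,430)]]);print("plate end scene",q,np.linalg.norm(q[0]-q[1]))
f0=lambda p:np.array([(p[0]+.5)/6-.5+220,(p[1]+.5)/6-.5+170])
q=np.array([onz(sc,f0(p),.012)[:2] for p in [(262,292),(402,250)]]);print("plate end scene0",q)
d=q[1]-q[0];yw=np.radians(85.5);a=np.array([np.cos(yw),np.sin(yw)]);print("origin",q.mean(0)+.048*a)
w=np.load("pics/w16.npy",allow_pickle=True).item()
W=np.array([onz(w,p,.012,True)[:2] for p in [(236,75),(321,75)]]);print("plate far end wrist",W, W.mean(0)-.122*a,np.linalg.norm(W[0]-W[1]))
W=np.array([onz(w,p,.028,True)[:2] for p in [(242.5,87),(312.5,87),(315,165),(240.5,165)]]);print("slides wrist",W.mean(0), W.mean(0)-.070*a,np.linalg.norm(W[0]-W[1]),np.linalg.norm(W[0]-W[3]))
t=manip.get_calibration("top")
Rm=R.from_quat(s["tool_rot"]).as_matrix();g=s["tcp_pos"]-Rm[:,1]*.0187;n=Rm[:,2]
if n@(sc["extrinsics"][:3,3]-g)<0:n=-n
def pt(p,off):
    o,d=ray(sc,f(p));tt=((g+off*n-o)@n)/(d@n);v=Rm.T@(o+tt*d-g);return np.array([v[0],-v[1]]).round(4)
print("nose near top",pt((302,340),.017),"far",pt((360,325),-.017),"eye",pt((312,283),0),"tail near",pt((190,85),.017))
im=manip.snapshot("top")[:,:,::-1];cv2.imwrite("pics/t16.png",cv2.resize(im[150:270,180:320],None,fx=5,fy=5,interpolation=cv2.INTER_CUBIC))
E
```

```text
plate end scene [[ 0.47959537 -0.08215015]
 [ 0.55350326 -0.09063071]] 0.07439285327490854
plate end scene0 [[ 0.47959537 -0.08215015]
 [ 0.55431115 -0.09117864]]
origin [ 0.52071929 -0.03881237]
plate far end wrist [[0.4982373  0.08399543]
 [0.57160419 0.07847953]] [ 0.52534873 -0.04038643] 0.07357394631473098
slides wrist [0.53067047 0.03641637] [ 0.52517834 -0.03336784] 0.0571341704072814 0.06525206069560074
nose near top [ 0.0596 -0.094 ] far [ 0.054 -0.1  ] eye [ 0.0383 -0.0797] tail near [-0.0509 -0.0113]
```

View pics/t16.png

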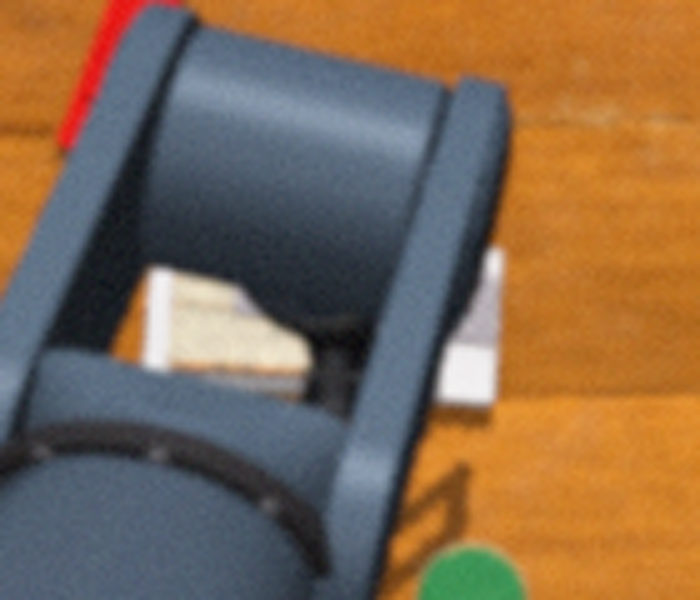

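All views agree within tolerance. Nose wall is about 5 mm outside the head's far end. Dipping gently.

Call:
apply_moves:
  motion:
    - [5,0,0.2,0,0]
    - [5,0,0.5,0,0]
    - [5,0,0.8,0,0]
    - [5,0,1.0,0,0]
    - [5,0,1.1,0,0]
    - [5,0,1.2,0,0]
    - [5,0,1.2,0,0]

```text
t: 15.62
tcp_pos: [0.5239, -0.0245, 0.119]
tool_rot: [-0.48, 0.519, -0.519, 0.48]
force: [0.5, -0.8, -2.7]
finger_gap: 0.137
```

```bash
python3 look.py 17 s; python3 -c "
import cv2
im=cv2.imread('pics/scene17.png');cv2.imwrite('pics/s17.png',cv2.resize(im[150:230,230:310],None,fx=7.5,fy=7.5,interpolation=cv2.INTER_CUBIC))"
```

```text
15.625 [ 0.5239 -0.0245  0.119 ] [ 0.51 -0.8  -2.72] [-0.031  0.047  0.057] 11.698437610357683
```

View pics/s17.png

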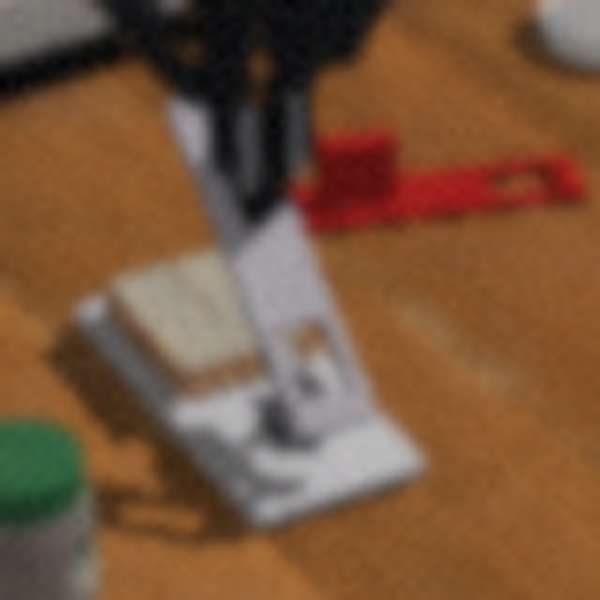

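Call:
apply_moves:
  motion:
    - [5,0.05,0.1,0,0]
    - [5,0.05,0.2,0,0]
    - [5,0.05,0.3,0,0]
    - [5,0.05,0.4,0,0]
    - [5,0.05,0.46,0,0]
    - [5,0.05,0.46,0,0]

```text
t: 16.42
tcp_pos: [0.5237, -0.026, 0.1051]
tool_rot: [-0.48, 0.519, -0.519, 0.48]
force: [0.1, 0.4, -2.9]
finger_gap: 0.131
```

```bash
python3 look.py 18 s; python3 -c "
import cv2
im=cv2.imread('pics/scene18.png');cv2.imwrite('pics/s18.png',cv2.resize(im[160:230,240:310],None,fx=8.5,fy=8.5,interpolation=cv2.INTER_CUBIC))"
```

```text
16.425 [ 0.5237 -0.026   0.1051] [ 0.07  0.36 -2.88] [-0.004  0.006  0.003] 11.16006827141109
```

View pics/s18.png

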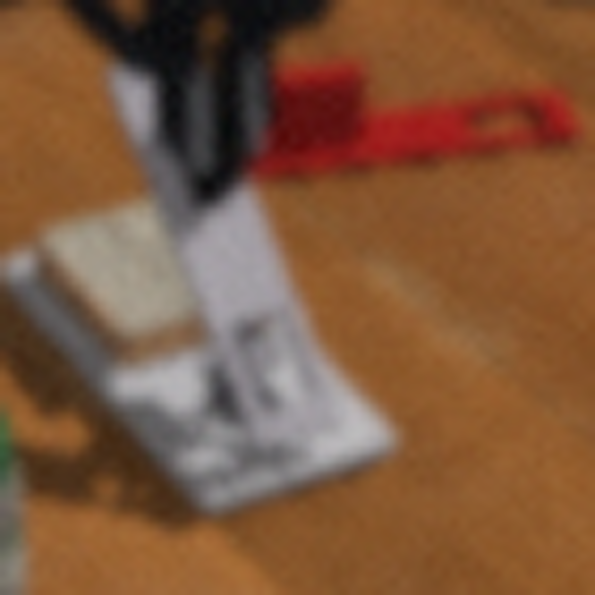

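Dipped with no contact. Drawing towards the slides in small steps, watching the force.

Call:
apply_moves:
  motion:
    - [5,-0.1,0,0,0]
    - [5,-0.2,0,0,0]
    - [5,-0.3,0,0,0]
    - [5,-0.3,0,0,0]

```text
t: 16.98
tcp_pos: [0.5245, -0.0168, 0.1053]
tool_rot: [0.481, -0.519, 0.519, -0.481]
force: [-0.6, 0.5, -2.4]
finger_gap: 0.133
```

Call:
apply_moves:
  motion:
    - [5,-0.07,0,0,0]
    - [5,-0.14,0,0,0]
    - [5,-0.2,0,0,0]
    - [5,-0.2,0,0,0]

```text
t: 17.48
tcp_pos: [0.5249, -0.0109, 0.1053]
tool_rot: [-0.48, 0.519, -0.519, 0.48]
force: [-0.5, -0.8, -2.0]
finger_gap: 0.133
```

```bash
python3 look.py 19 ws; python3 -c "
import cv2
im=cv2.imread('pics/scene19.png');cv2.imwrite('pics/s19.png',cv2.resize(im[160:230,240:310],None,fx=8.5,fy=8.5,interpolation=cv2.INTER_CUBIC))"
```

```text
17.475 [ 0.5249 -0.0109  0.1053] [-0.51 -0.79 -1.99] [0.014 0.022 0.013] 11.34461635429317
```

View pics/s19.png

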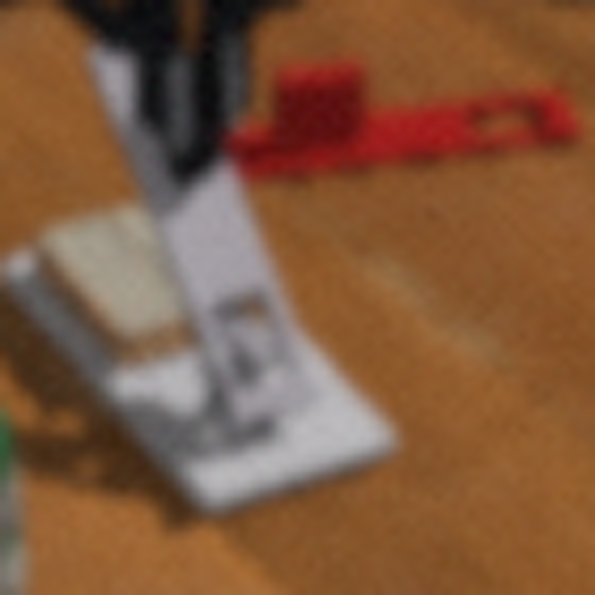

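Call:
apply_moves:
  motion:
    - [5,-0.05,0,0,0]
    - [5,-0.1,0,0,0]
    - [5,-0.1,0,0,0]

```text
t: 17.95
tcp_pos: [0.5252, -0.008, 0.1053]
tool_rot: [-0.48, 0.519, -0.519, 0.48]
force: [0.7, -0.1, -2.4]
finger_gap: 0.132
```

Call:
apply_moves:
  motion:
    - [5,-0.04,0,0,0]
    - [5,-0.08,0,0,0]
    - [5,-0.08,0,0,0]

```text
t: 18.32
tcp_pos: [0.5254, -0.0056, 0.1053]
tool_rot: [-0.48, 0.519, -0.519, 0.48]
force: [-0.4, 0.2, -1.9]
finger_gap: 0.134
```

Call:
apply_moves:
  motion:
    - [5,-0.04,0,0,0]
    - [5,-0.08,0,0,0]
    - [5,-0.08,0,0,0]

```text
t: 18.7
tcp_pos: [0.5256, -0.0032, 0.1053]
tool_rot: [0.48, -0.519, 0.519, -0.48]
force: [0.3, -0.2, -2.0]
finger_gap: 0.136
```

Call:
apply_moves:
  motion:
    - [5,-0.04,0,0,0]
    - [5,-0.08,0,0,0]
    - [5,-0.08,0,0,0]

```text
t: 19.08
tcp_pos: [0.5257, -0.0011, 0.1053]
tool_rot: [0.481, -0.519, 0.519, -0.48]
force: [-0.5, -0.6, -2.3]
finger_gap: 0.134
```

```bash
python3 look.py 20 ws; python3 -c "
import cv2
im=cv2.imread('pics/scene20.png');cv2.imwrite('pics/s20.png',cv2.resize(im[160:230,240:310],None,fx=8.5,fy=8.5,interpolation=cv2.INTER_CUBIC))"
```

```text
19.075 [ 0.5257 -0.0011  0.1053] [-0.47 -0.62 -2.29] [-0.376  0.013 -0.035] 11.44687739415154
```

View pics/s20.png

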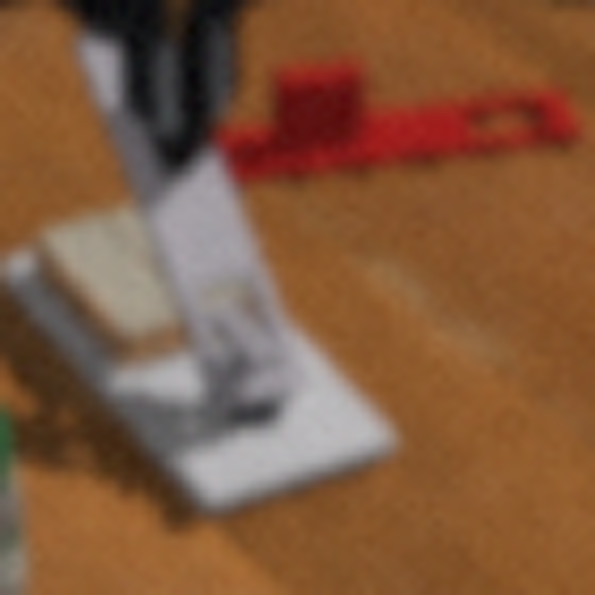

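View pics/wrist20.png

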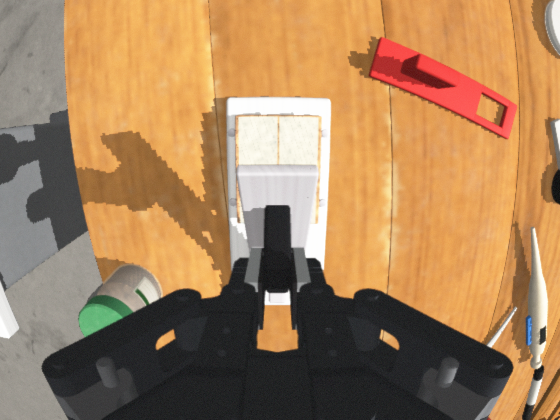

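A moment of -0.38 N m about x has appeared, so the wall is probably just touching the neck. One more millimetre to confirm.

Call:
apply_moves:
  motion:
    - [5,-0.03,0,0,0]
    - [5,-0.03,0,0,0]

```text
t: 19.42
tcp_pos: [0.5258, -0.0004, 0.1052]
tool_rot: [0.481, -0.519, 0.519, -0.48]
force: [-0.1, -2.9, -3.9]
finger_gap: 0.135
```

```bash
python3 look.py 21 n; sleep 0;  python3 look.py 21 n
```

```text
19.425 [ 5.258e-01 -4.000e-04  1.052e-01] [-0.09 -2.9  -3.85] [-0.78   0.103  0.005] 11.555786676877032
19.425 [ 5.258e-01 -4.000e-04  1.052e-01] [-0.09 -2.9  -3.85] [-0.78   0.103  0.005] 11.555786676877032
```

Contact with the neck is confirmed at 2.9 N along the press. Now I'll lower the grip end along the arc with a lighter hold, so the bar turns between the pads.

Call:
apply_moves:
  motion:
    - [11.8,-0.02,0.02,0,0]
    - [11.8,-0.07,0.05,0,0]
    - [11.8,-0.13,0.08,0,0]
    - [11.8,-0.13,0.08,0,0]

```text
t: 19.92
tcp_pos: [0.5261, 0.0042, 0.1028]
tool_rot: [-0.48, 0.519, -0.519, 0.48]
force: [0.2, -1.6, -4.1]
finger_gap: 0.137
```

```bash
python3 look.py 22 ws
```

```text
19.925 [0.5261 0.0042 0.1028] [ 0.22 -1.59 -4.09] [-0.288  0.003 -0.003] 11.720767007547726
```

View pics/scene22z.png

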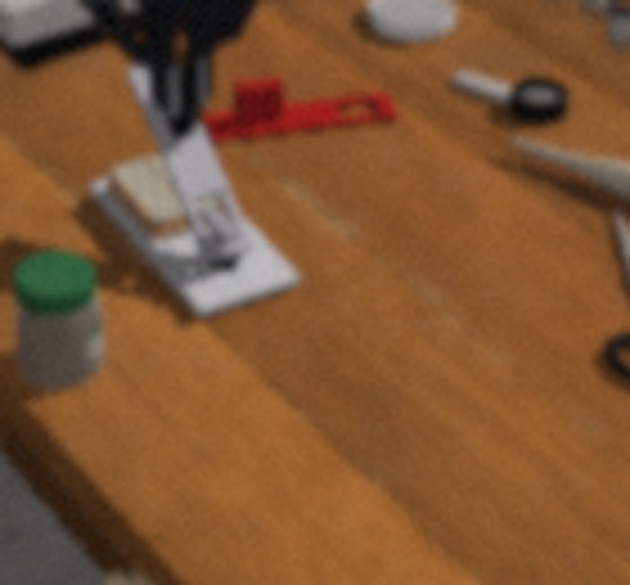

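Forces are small (1.6 N along, about 2 N vertical). Continuing the arc.

Call:
apply_moves:
  motion:
    - [11.8,-0.06,0.06,0,0]
    - [11.8,-0.12,0.12,0,0]
    - [11.8,-0.18,0.17,0,0]
    - [11.8,-0.24,0.22,0,0]
    - [11.8,-0.24,0.22,0,0]

```text
t: 20.65
tcp_pos: [0.5267, 0.0112, 0.0962]
tool_rot: [-0.48, 0.519, -0.519, 0.48]
force: [-0.3, -0.3, -1.6]
finger_gap: 0.14
```

```bash
cat > w.py <<'E'
import sys
from station import manip
from h import *
n=sys.argv[1]
s=manip.sense();c=manip.get_calibration("wrist");im=manip.snapshot("wrist")[:,:,::-1]
print(s["t"],s["tcp_pos"].round(4),s["force"].round(2),s["ft_torque"].round(2),s["finger_gap"]*85.4)
cv2.imwrite(f"pics/wrist{n}.png",im)
cv2.imwrite(f"pics/wz{n}.png",cv2.resize(im[80:360,180:380],None,fx=2,fy=2))
sc=manip.snapshot("scene")[:,:,::-1];cv2.imwrite(f"pics/s{n}.png",cv2.resize(sc[150:230,230:310],None,fx=7,fy=7,interpolation=cv2.INTER_CUBIC))
a=cv2.imread(f"pics/wz{n}.png");b=cv2.imread(f"pics/s{n}.png")
cv2.imwrite(f"pics/both{n}.png",np.hstack([a,b])[:, :800] if 0 else cv2.resize(np.hstack([a,b]),(800,467)))
E
python3 w.py 23
```

```text
20.65 [0.5267 0.0112 0.0962] [-0.33 -0.27 -1.6 ] [-0.14 -0.04  0.03] 11.996946213352663
```

View pics/both23.png

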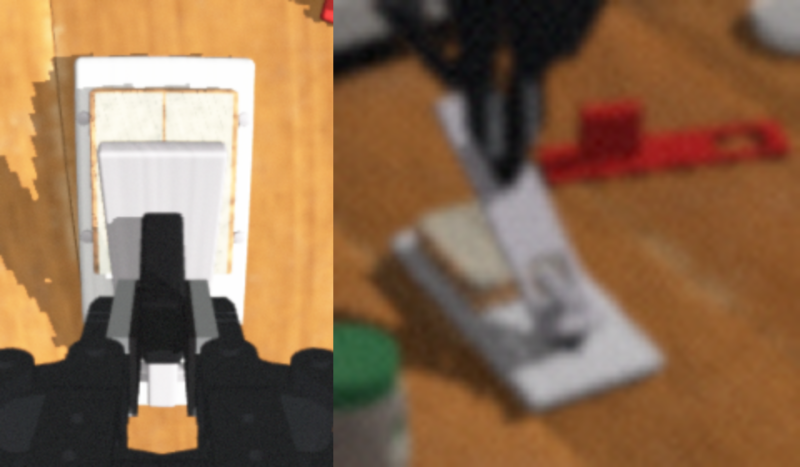

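The bar has turned by a few degrees more towards level and stays centred over the slides, with low forces. Continuing.

Call:
apply_moves:
  motion:
    - [11.8,-0.06,0.05,0,0]
    - [11.8,-0.12,0.1,0,0]
    - [11.8,-0.18,0.15,0,0]
    - [11.8,-0.24,0.2,0,0]
    - [11.8,-0.3,0.25,0,0]
    - [11.8,-0.36,0.3,0,0]
    - [11.8,-0.36,0.3,0,0]

```text
t: 21.62
tcp_pos: [0.5275, 0.0219, 0.0871]
tool_rot: [-0.48, 0.519, -0.519, 0.48]
force: [1.0, -1.8, -2.5]
finger_gap: 0.139
```

```bash
python3 w.py 24
```

```text
21.625 [0.5275 0.0219 0.0871] [ 0.98 -1.78 -2.51] [-0.2  -0.05 -0.02] 11.879238767911271
```

View pics/both24.png

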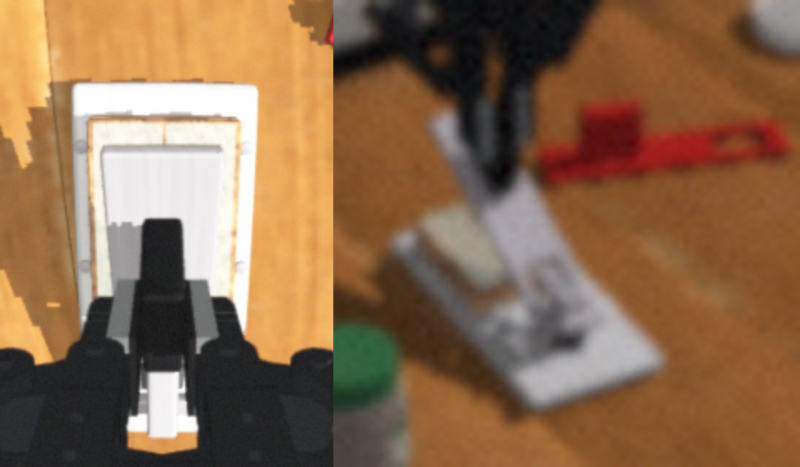

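Between the fingers the T-head (160,405) is visible inside the eye, centred. Continuing down.

Call:
apply_moves:
  motion:
    - [11.8,-0.05,0.06,0,0]
    - [11.8,-0.1,0.12,0,0]
    - [11.8,-0.15,0.18,0,0]
    - [11.8,-0.2,0.24,0,0]
    - [11.8,-0.25,0.3,0,0]
    - [11.8,-0.3,0.35,0,0]
    - [11.8,-0.3,0.35,0,0]

```text
t: 22.6
tcp_pos: [0.5282, 0.0308, 0.0766]
tool_rot: [-0.48, 0.519, -0.519, 0.48]
force: [0.9, -1.0, -2.0]
finger_gap: 0.138
```

```bash
python3 w.py 25
```

```text
22.6 [0.5282 0.0308 0.0766] [ 0.87 -1.02 -2.03] [-0.26  0.02  0.03] 11.816051050130786
```

View pics/both25.png

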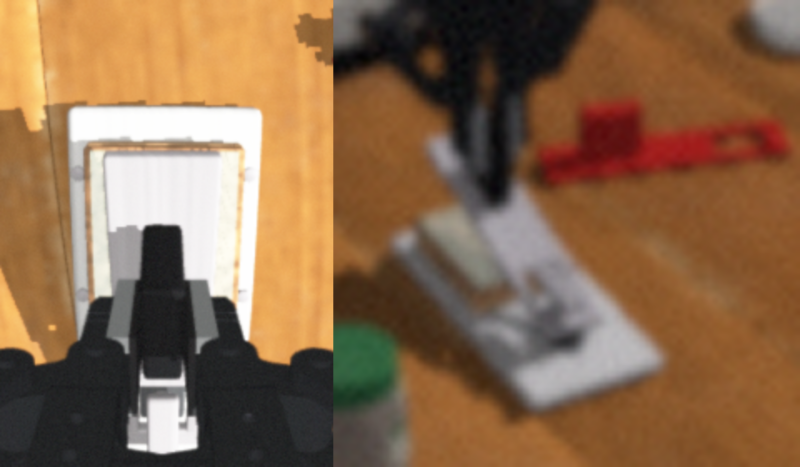

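Call:
apply_moves:
  motion:
    - [11.8,-0.05,0.06,0,0]
    - [11.8,-0.1,0.12,0,0]
    - [11.8,-0.14,0.18,0,0]
    - [11.8,-0.18,0.23,0,0]
    - [11.8,-0.18,0.23,0,0]

```text
t: 23.32
tcp_pos: [0.5286, 0.0362, 0.0697]
tool_rot: [-0.48, 0.519, -0.519, 0.48]
force: [1.0, -2.9, -2.4]
finger_gap: 0.135
```

```bash
python3 w.py 26
```

```text
23.325 [0.5286 0.0362 0.0697] [ 0.95 -2.89 -2.36] [-0.42  0.08 -0.01] 11.500892777167683
```

View pics/both26.png

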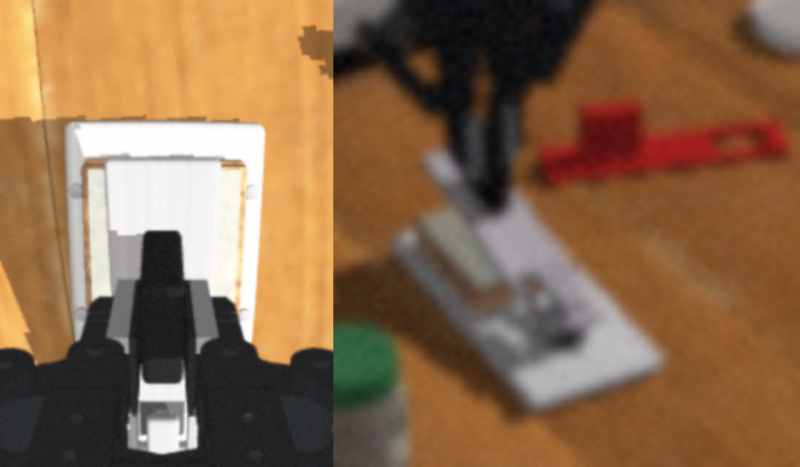

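View pics/wrist26.png

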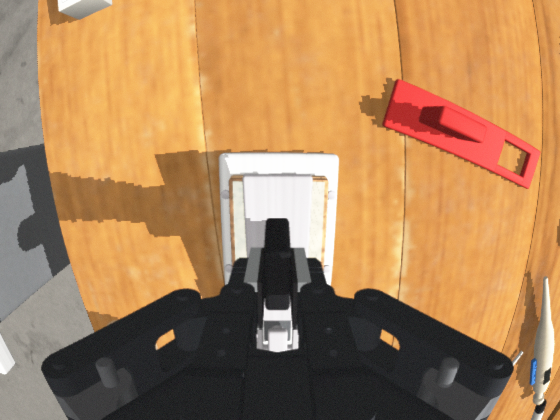

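The eye now surrounds the head, with a gap at its tail end. Continuing down.

Call:
apply_moves:
  motion:
    - [11.8,-0.03,0.06,0,0]
    - [11.8,-0.06,0.12,0,0]
    - [11.8,-0.09,0.18,0,0]
    - [11.8,-0.12,0.24,0,0]
    - [11.8,-0.12,0.24,0,0]

```text
t: 24.05
tcp_pos: [0.5289, 0.0399, 0.0626]
tool_rot: [-0.48, 0.519, -0.519, 0.48]
force: [-0.1, -1.0, -1.8]
finger_gap: 0.139
```

```bash
python3 w.py 27
```

```text
24.05 [0.5289 0.0399 0.0626] [-0.1  -1.01 -1.84] [-0.17  0.01  0.03] 11.828295695728523
```

View pics/both27.png

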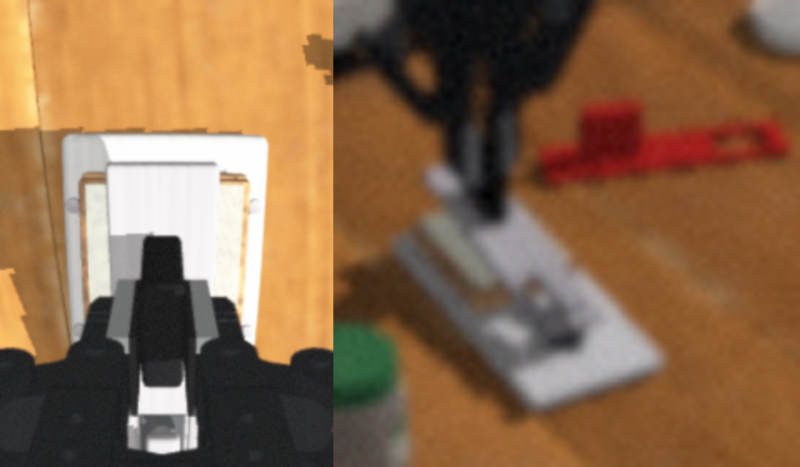

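Call:
apply_moves:
  motion:
    - [11.8,-0.03,0.05,0,0]
    - [11.8,-0.05,0.1,0,0]
    - [11.8,-0.07,0.15,0,0]
    - [11.8,-0.08,0.2,0,0]
    - [11.8,-0.08,0.2,0,0]

```text
t: 24.78
tcp_pos: [0.5291, 0.0422, 0.0566]
tool_rot: [-0.48, 0.519, -0.519, 0.48]
force: [0.8, -1.1, -2.5]
finger_gap: 0.139
```

```bash
python3 w.py 28
```

```text
24.775 [0.5291 0.0422 0.0566] [ 0.82 -1.13 -2.45] [-0.25 -0.02 -0.02] 11.84448222437927
```

View pics/both28.png

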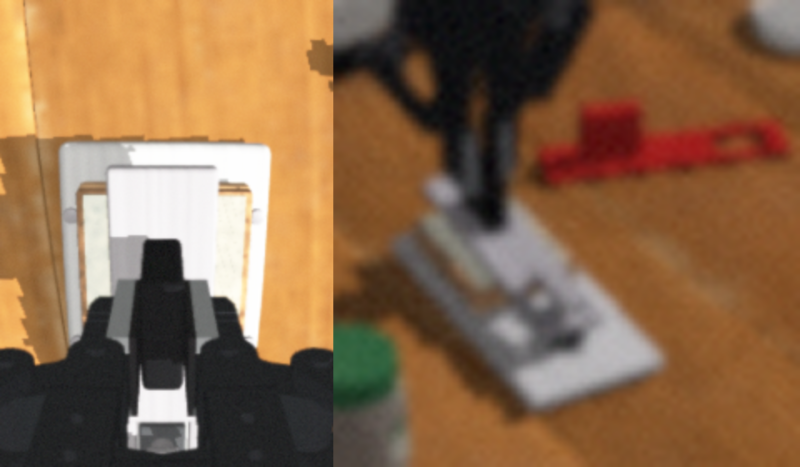

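Nearly level. Small vertical steps until the slides take the weight.

Call:
apply_moves:
  motion:
    - [11.8,-0.02,0.05,0,0]
    - [11.8,-0.03,0.1,0,0]
    - [11.8,-0.03,0.1,0,0]

```text
t: 25.25
tcp_pos: [0.5292, 0.0433, 0.0538]
tool_rot: [-0.48, 0.519, -0.519, 0.48]
force: [0.4, 0.1, 0.8]
finger_gap: 0.141
```

Call:
apply_moves:
  motion:
    - [11.8,0,0.04,0,0]
    - [11.8,0,0.08,0,0]
    - [11.8,0,0.08,0,0]

```text
t: 25.62
tcp_pos: [0.5293, 0.0433, 0.0514]
tool_rot: [0.48, -0.519, 0.519, -0.481]
force: [-0.1, 3.8, 1.9]
finger_gap: 0.139
```

```bash
python3 w.py 29
```

```text
25.625 [0.5293 0.0433 0.0514] [-0.14  3.76  1.91] [ 0.43  0.01 -0.04] 11.860316280402545
```

View pics/both29.png

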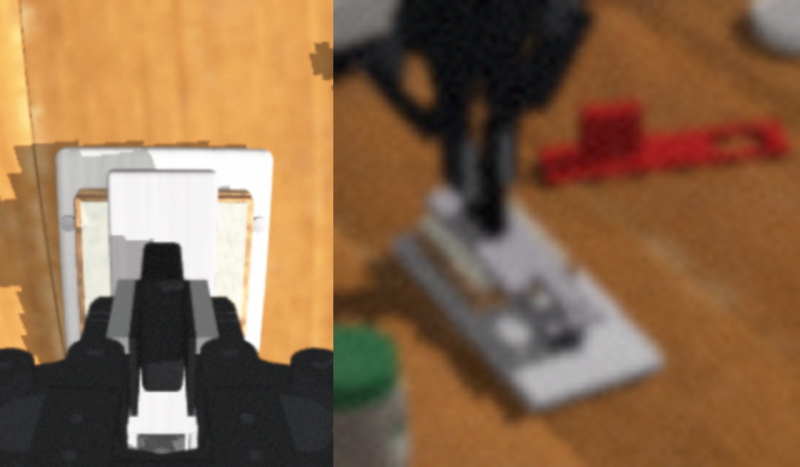

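The slides now carry about 4 N. I'll loosen gradually to let the bar settle.

Call:
apply_moves:
  motion:
    - [11.9,0,0,0,0]
    - [11.95,0,0,0,0]
    - [12.0,0,0,0,0]
    - [12.2,0,0,0,0]
    - [12.5,0,0,0,0]
    - [12.5,0,0,0,0]

```text
t: 26.48
tcp_pos: [0.529, 0.0429, 0.0512]
tool_rot: [-0.48, 0.519, -0.519, 0.48]
force: [-0.5, -0.0, 0.5]
finger_gap: 0.148
```

```bash
python3 w.py 30
```

```text
26.475 [0.529  0.0429 0.0512] [-0.5  -0.04  0.5 ] [-0.01  0.02  0.05] 12.652716920954221
```

View pics/both30.png

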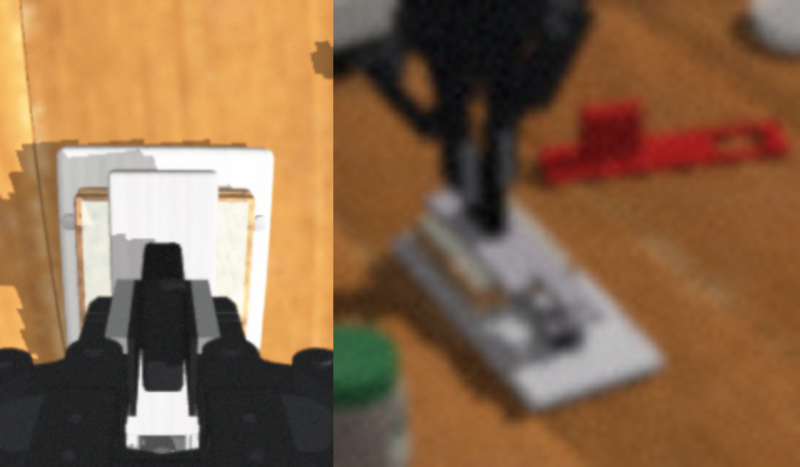

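Forces are back to zero. I'll open wider and retreat straight up.

Call:
apply_moves:
  motion:
    - [18,0,0,0,0]
    - [26,0,-0.05,0,0]
    - [32,0,-0.1,0,0]
    - [32,0,-0.5,0,0]
    - [32,0,-1.2,0,0]
    - [32,0,-2.2,0,0]
    - [32,0,-3.2,0,0]
    - [32,0,-4.2,0,0]
    - [32,0,-4.2,0,0]

```text
t: 27.7
tcp_pos: [0.5309, 0.0429, 0.1803]
tool_rot: [0.479, -0.517, 0.521, -0.482]
force: [-0.9, -0.7, -0.4]
finger_gap: 0.373
```

```bash
python3 look.py 31 ws; python3 -c "
import cv2
im=cv2.imread('pics/scene31.png');cv2.imwrite('pics/s31.png',cv2.resize(im[150:240,210:310],None,fx=6.5,fy=6.5,interpolation=cv2.INTER_CUBIC))"
```

```text
27.7 [0.5309 0.0429 0.1803] [-0.91 -0.75 -0.36] [-0.072 -0.019  0.041] 31.82333938689864
```

View pics/s31.png

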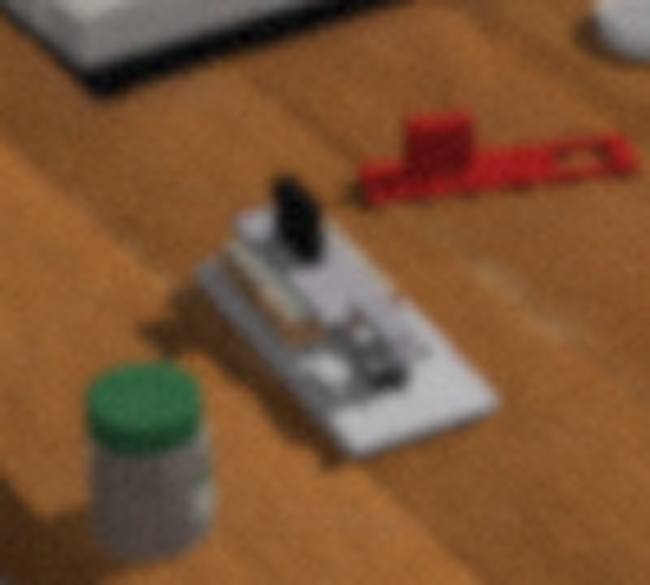

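View pics/wrist31.png

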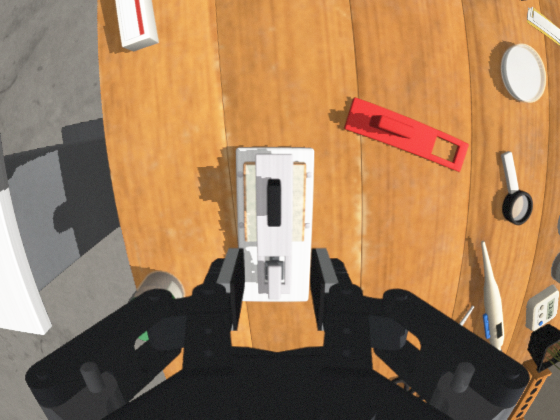

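The bar lies along the press with the head through its eye. I'll back away for an unobstructed check.

```bash
python3 -c "
from station import manip
from h import *
print(plan(manip.sense(),(.45,-.12,.23)))"
```

```text
(array([ 5.623, -1.745, -2.201]), None)
```

Call:
apply_moves:
  motion:
    - [32,0.2,-1.0,-0.1,0]
    - [32,1.2,-1.7,-0.5,0]
    - [32,2.4,-1.7,-0.9,0]
    - [32,3.6,-1.7,-1.4,0]
    - [32,4.8,-1.7,-1.9,0]
    - [32,5.6,-1.7,-2.2,0]
    - [32,5.6,-1.7,-2.2,0]
    - [32,5.6,-1.7,-2.2,0]

```text
t: 28.8
tcp_pos: [0.4501, -0.1187, 0.2276]
tool_rot: [-0.48, 0.52, -0.518, 0.48]
force: [-0.2, -0.2, 0.1]
finger_gap: 0.375
```

```bash
python3 look.py 32 ws; python3 -c "
import cv2
from station import manip
im=cv2.imread('pics/scene32.png');cv2.imwrite('pics/s32.png',cv2.resize(im[160:230,220:320],None,fx=8,fy=8,interpolation=cv2.INTER_CUBIC))
w=cv2.imread('pics/wrist32.png');cv2.imwrite('pics/wz32.png',cv2.resize(w[20:230,250:450],None,fx=2.8,fy=2.8,interpolation=cv2.INTER_CUBIC))
t=manip.snapshot('top')[:,:,::-1];cv2.imwrite('pics/t32f.png',t)
"
```

```text
28.8 [ 0.4501 -0.1187  0.2276] [-0.23 -0.21  0.11] [ 0.007 -0.042 -0.033] 32.02124884616373
```

View pics/s32.png

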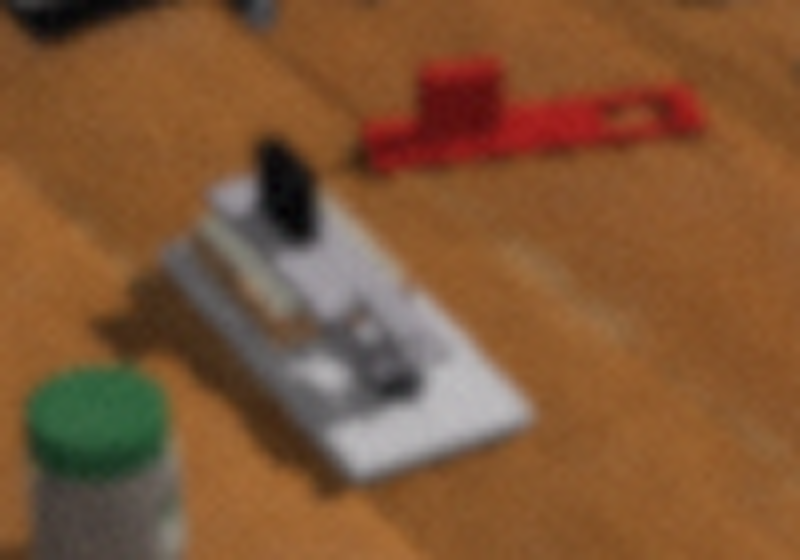

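View pics/wrist32.png

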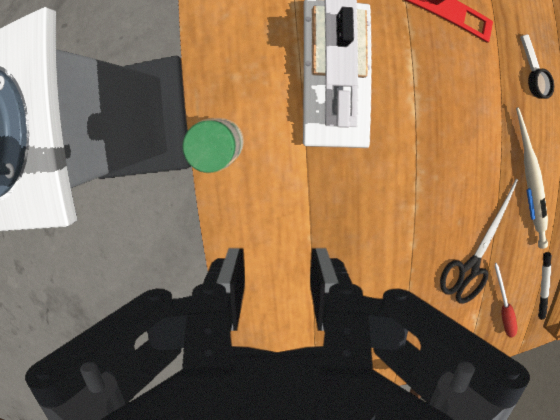

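View pics/t32f.png

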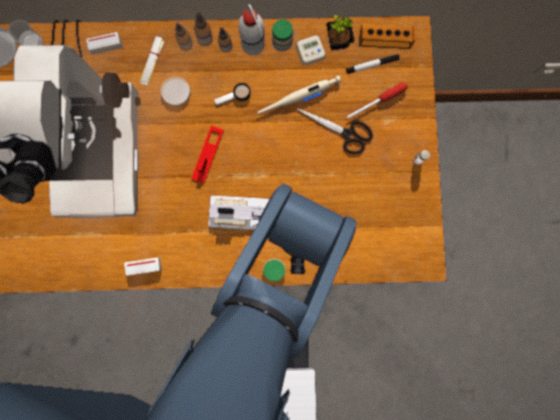

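View pics/wz32.png

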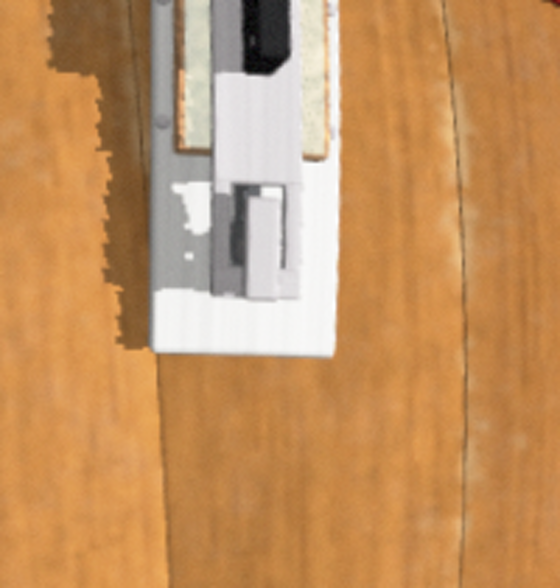

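```bash
python3 - <<'E'
import cv2
w=cv2.imread('pics/wrist32.png');cv2.imwrite('pics/wy32.png',cv2.resize(w[0:155,295:380],None,fx=3.8*1,fy=3.8,interpolation=cv2.INTER_CUBIC))
w=cv2.imread('pics/wrist31.png');cv2.imwrite('pics/wy31.png',cv2.resize(w[140:310,225:325],None,fx=3.5,fy=3.5,interpolation=cv2.INTER_CUBIC))
E
```

```text
(no output)
```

View pics/wy32.png

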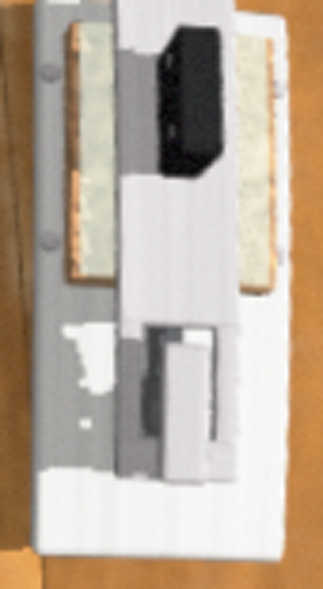

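View pics/wy31.png

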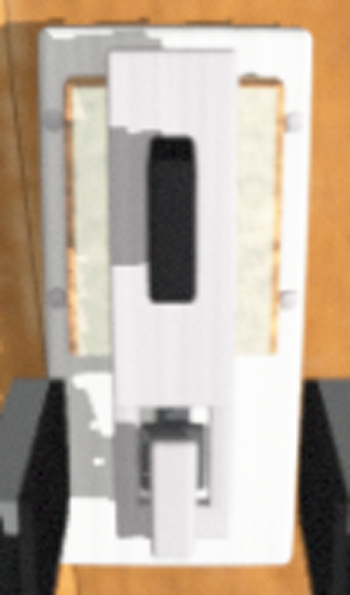

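The head spans over the nose wall, the neck is inside the eye, and the bar is flat on the slides and parallel to the press. Nothing is being touched. Handing in.

```bash
python3 -c "
from station import manip
s=manip.sense();print(s['t'],s['force'].round(2));print(manip.sign_off())"
```

```text
28.95 [-0.1  -0.41 -0.07]
the job is handed in; nothing more can be done
None
```

The press bar is lying on the slides, anchored under the stud's T-head, and I handed the job in at about 29 s.

**What I did:**
- **Tilting the bar:** I picked it up by the black grip. The tool can't tilt, so I loosened the grip slightly until the nose swung down to about 39°.
- **Anchoring it:** I dipped the nose past the head's far end, drew the bar towards the slides until it met the neck at about 3 N, and lowered the grip end along an arc. Then I let go and backed away.
- **An unplanned slip:** The first loosening let the bar slide a few millimetres down onto the table between the pads. I took hold of it again before going near the press.

**Last checks:**
- **Position:** The final wrist and scene pictures show the bar flat on the slides and parallel to the press, with the T-head over the nose and the neck through the eye.
- **Gentleness:** After every move near the press I read under 5 N. I did not record forces during the moves.
- **Other objects:** The seed jar, slide pack and vial look to be where they were, judged by eye.

**What disagreed:**
- **Camera views:** They put the press up to about 4 mm apart sideways, so I aimed between them.
- **Neck position:** I felt the neck about 5 mm further towards the slides than the pictures suggested, and I went by feel.
- **Levelness:** I judged this from the pictures and did not measure it.

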